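# Charge the ball mill jar

## Robot

A 6-joint arm with a two-finger parallel gripper is mounted at the origin on the work surface. World frame = base frame: x ahead of the robot, y to its left, z up, the work surface at z = 0. Lengths are in m, angles in rad, forces in N, time in s.
With the tool pointing down it reaches from about 0.35 to 0.775 m from the base axis. Payload 7.3 kg.
Tool frame: the origin (TCP) lies midway between the tips of the shut fingers; the grasp point (between the pads) lies 19 mm behind it; z points along the fingers, y is the direction in which the jaws open and shut (so a half turn about z gives the same grasp; the last joint's range is limited). The gripper opens to 92 mm and grips with 3 to 60 N. Pads are 19 mm wide; open, the fingers measure 130 mm over their backs; the gripper's body (75 mm by 190 mm) begins 47 mm behind the grasp point.
Start: joints at [1.151, 0.342, 1.524, -0, 1.275, -0.146], TCP at [0.142, 0.505, 0.227] pointing down, gripper open.
Joint ranges: [-2.53, 2.53], [-0.77, 2.02], [0.04, 2.7], [-1, 4.14], [0.28, 2.66], [-3.11, 3.11]. Speed limits (rad/s): [2.57, 2.57, 3.14, 3.14, 3.14, 3.14].

## Interface

Orientations are given as [roll, pitch, yaw] about the fixed x, y, z axes, in that order (R = Rz(yaw) Ry(pitch) Rx(roll)).
In Python, from cell import robot gives the robot as it stands.
- The arm moves only by the tool step_arm, never from a script. Its argument "moves" is a list that holds one entry, the list of rows, each a list of 4 numbers: the shift along the tool's x, y, z in m, then the turn about the tool's z in rad. In form: [[[dx, dy, dz, roll], ...]]. A call has 1 to 8 rows; each row shifts and turns the commanded pose from where the row before left it, along the tool's axes as they then stand; what a row does not reach is not made up. A row lasts 1/12 s, in which the tool goes at most 41.7 mm and 7.16 degrees, less where a joint would pass 70% of its speed; a pose out of reach is approached as far as the arm can. A call with a gripper value outside its range is refused whole. "hand" is the opening, from 0 (shut) to 1 (fully open), set as the call begins (left out, the last holds). The fingers move at their own pace and stop on an object; "force" is the grip in N (left out, the last holds). Time passes only in rows, so rows that do not move let the fingers close. It gives the time, the measured TCP pose, the force and the opening at its end, in the units of the state.
- robot.observe(): the state, without advancing time (a new reading comes with each control period).
- robot.read_camera(name): name is "side" or "top"; returns a dict with "frame" (400x640x3 uint8, red, green, blue), "fovy" (degrees; the focal length in pixels is half the picture's height over the tangent of half this angle, whatever the lens; pixels are square), "cx", "cy" (the principal point, pixels), "R" (3x3) and "t" (3): a world point X has camera coordinates R X + t. Camera axes: x right, y down, z forward; pixel columns grow to the right and rows downward; lengths in m; the calibration is good to about 2 mm. A picture is of the moment at which its call begins. There is no depth.
- robot.hand_in(): hands the job in, once; it reports no verdict.
The state is a dict: "time": time; "qpos": joint angles; "qvel": joint speeds; "joint_efforts": joint torques, N m; "tool_pos": TCP position; "tool_rot": TCP orientation; "contact_force": force on the tool from outside, world axes, zero at the start; "torque": the same for the moment, N m; "opening": finger opening in m.
Only numpy, scipy, OpenCV 4.12 (cv2) and the standard library are available. Lean on these libraries where they do the work, as an engineer would, in place of code of your own. Each camera call takes 0.05 s, during which the arm holds its last target.

## Task

Using the scoop, load at least four of the five grinding balls from the grey tub into the mill jar (the jar with one notch in its rim), never touching the balls with the gripper; any ball left over stays in the tub. Then put the lid on the jar, turned so that its key drops into the notch and it sits fully down, and leave the scoop standing level on the bench or in the tub. Leave everything else where it stands.

Things in the scene. Friction and masses are not known exactly. Their poses are not given: they have to be found in the camera images.
- tub_floor (a point): Grey open tub, fixed, outside 244 x 144 mm. Point on its floor's top, 4 mm above the bench; x along the tub, z up. The flat floor runs from x = -107 to +95 mm, 114 mm wide inside; beyond x = 95 a 60 degree slope rises 50 mm. Wall tops 50 mm above the floor; sides and near wall upright. The balls start at x above 25 mm, so the scoop can be set down behind them.
- tub_foot (a point): Foot of the tub's slope: middle of the line where flat floor and slope meet (95 mm along x from tub_floor, at floor height). Same axes.
- ball0: White ceramic grinding ball, 28 mm in diameter, 40 g; origin at its centre. Does not roll on slopes under about 8 degrees.
- ball1: White ceramic grinding ball, 28 mm in diameter, 40 g; origin at its centre. Does not roll on slopes under about 8 degrees.
- ball2: White ceramic grinding ball, 28 mm in diameter, 40 g; origin at its centre. Does not roll on slopes under about 8 degrees.
- ball3: White ceramic grinding ball, 28 mm in diameter, 40 g; origin at its centre. Does not roll on slopes under about 8 degrees.
- ball4: White ceramic grinding ball, 28 mm in diameter, 40 g; origin at its centre. Does not roll on slopes under about 8 degrees.
- scoop_grip (a point): Loose aluminium scoop, about 220 g: centre of its wooden grip bar (84 long along x, 20 wide, 22 mm high), 95 mm above the scoop's underside. x to the open mouth, z up. Pan lip 52 mm ahead, back 52 mm behind. Floor 102 mm wide; the side walls, 42 mm high, end 26 mm behind the lip. Thin stays rise to the bar's ends; its middle is free. It balances under the bar.
- scoop_pan (a point): Centre of the scoop's inside floor, 2 mm above its underside (the sheet is 2 mm thick) and 93 mm below the bar's centre; same axes.
- jar_rim (a point): White ceramic mill jar, fixed upright, open. Point at the centre of its rim, 96 mm above the bench; x points to the notch. Outer radius 67 mm, inner radius 62 mm, inner floor 6 mm above the bench. The notch is 17 mm wide, 14 mm deep, right through the rim wall.
- lid_grip (a point): Loose white lid, about 350 g: point on its grip block (46 along x, 20 wide, 38 mm high), 44 mm above the lid's underside; x to the key, z up. Block top at 57 mm. Flange radius 68, underside at 12 mm, 8 thick. Below it a spigot of radius 58.5 (3.5 mm clearance in the jar), 12 deep. The key is a tongue 11 mm wide, out to 78 mm from the axis, reaching 10 mm below the flange.
- lid_seat (a point): Centre of the flange's underside of the lid (32 mm below lid_grip); fully seated it coincides with jar_rim.
- crock: Brown terracotta pot without a notch, with two side handles standing out about 25 mm, radius 58 mm, 85 mm high, open; a bystander that stands among the task's things. Origin at its underside.
- glaze: Bystander: closed blue jar with white cap, radius 34 mm, 130 mm high; origin at its underside.
- mug: Bystander: blue mug, radius 40 mm, 95 mm high; origin at its underside.
- rib: Bystander: wooden block 30 x 120 x 18 mm near the robot; origin at its underside.
- bat: Bystander: plaster disc, radius 55 mm, 22 mm high; origin at its underside.
- scoop: The whole scoop; origin at the centre of its underside, 95 mm below scoop_grip.
- lid: The whole lid; origin at the centre of its spigot's underside, 44 mm below lid_grip.
Mind the look-alikes: they are no part of the job. Leave any green look-alike of the scoop alone. What is shaped like the lid but turquoise is not meant.

How it is judged:
On the way, in this order (a step that is already met when the one before it is completed fails the run):
1. at least one ball is carried in the raised scoop (scoop floor more than 60 mm above the bench) (height (world z) of scoop_pan above 0.06 m and ((x of ball0 in the frame of scoop_pan between -0.052 and 0.054 m and y of ball0 in the frame of scoop_pan between -0.05 and 0.05 m and z of ball0 in the frame of scoop_pan between 0 and 0.06 m) or (x of ball1 in the frame of scoop_pan between -0.052 and 0.054 m and y of ball1 in the frame of scoop_pan between -0.05 and 0.05 m and z of ball1 in the frame of scoop_pan between 0 and 0.06 m) or (x of ball2 in the frame of scoop_pan between -0.052 and 0.054 m and y of ball2 in the frame of scoop_pan between -0.05 and 0.05 m and z of ball2 in the frame of scoop_pan between 0 and 0.06 m) or (x of ball3 in the frame of scoop_pan between -0.052 and 0.054 m and y of ball3 in the frame of scoop_pan between -0.05 and 0.05 m and z of ball3 in the frame of scoop_pan between 0 and 0.06 m) or (x of ball4 in the frame of scoop_pan between -0.052 and 0.054 m and y of ball4 in the frame of scoop_pan between -0.05 and 0.05 m and z of ball4 in the frame of scoop_pan between 0 and 0.06 m))), for 0.2 s.
2. at least four balls are inside the jar ((((horizontal distance between ball0 and jar_rim below 0.06 m and height (world z) of ball0 below 0.086 m) and (horizontal distance between ball1 and jar_rim below 0.06 m and height (world z) of ball1 below 0.086 m) and (horizontal distance between ball2 and jar_rim below 0.06 m and height (world z) of ball2 below 0.086 m) and (horizontal distance between ball3 and jar_rim below 0.06 m and height (world z) of ball3 below 0.086 m)) or ((horizontal distance between ball0 and jar_rim below 0.06 m and height (world z) of ball0 below 0.086 m) and (horizontal distance between ball1 and jar_rim below 0.06 m and height (world z) of ball1 below 0.086 m) and (horizontal distance between ball2 and jar_rim below 0.06 m and height (world z) of ball2 below 0.086 m) and (horizontal distance between ball4 and jar_rim below 0.06 m and height (world z) of ball4 below 0.086 m)) or ((horizontal distance between ball0 and jar_rim below 0.06 m and height (world z) of ball0 below 0.086 m) and (horizontal distance between ball1 and jar_rim below 0.06 m and height (world z) of ball1 below 0.086 m) and (horizontal distance between ball3 and jar_rim below 0.06 m and height (world z) of ball3 below 0.086 m) and (horizontal distance between ball4 and jar_rim below 0.06 m and height (world z) of ball4 below 0.086 m)) or ((horizontal distance between ball0 and jar_rim below 0.06 m and height (world z) of ball0 below 0.086 m) and (horizontal distance between ball2 and jar_rim below 0.06 m and height (world z) of ball2 below 0.086 m) and (horizontal distance between ball3 and jar_rim below 0.06 m and height (world z) of ball3 below 0.086 m) and (horizontal distance between ball4 and jar_rim below 0.06 m and height (world z) of ball4 below 0.086 m)) or ((horizontal distance between ball1 and jar_rim below 0.06 m and height (world z) of ball1 below 0.086 m) and (horizontal distance between ball2 and jar_rim below 0.06 m and height (world z) of ball2 below 0.086 m) and (horizontal distance between ball3 and jar_rim below 0.06 m and height (world z) of ball3 below 0.086 m) and (horizontal distance between ball4 and jar_rim below 0.06 m and height (world z) of ball4 below 0.086 m)))), for 0.2 s.
3. the lid is seated: key in the notch, flange down on the rim (distance between lid_seat and jar_rim below 0.006 m and angle between lid_seat's own z axis and vertical below 0.05 rad), for 0.2 s.
At the end, for the whole second after the job is handed in: Four or five balls in the jar, any other in the tub; lid keyed and seated: flange centre within 6 mm of the rim centre, level within 0.05 rad; scoop level within 0.12 rad, standing on the bench or the tub floor; lid and scoop at rest (all of step 3 and (((horizontal distance between ball0 and jar_rim below 0.06 m and height (world z) of ball0 below 0.086 m) and (horizontal distance between ball1 and jar_rim below 0.06 m and height (world z) of ball1 below 0.086 m) and (horizontal distance between ball2 and jar_rim below 0.06 m and height (world z) of ball2 below 0.086 m) and (horizontal distance between ball3 and jar_rim below 0.06 m and height (world z) of ball3 below 0.086 m)) or ((horizontal distance between ball0 and jar_rim below 0.06 m and height (world z) of ball0 below 0.086 m) and (horizontal distance between ball1 and jar_rim below 0.06 m and height (world z) of ball1 below 0.086 m) and (horizontal distance between ball2 and jar_rim below 0.06 m and height (world z) of ball2 below 0.086 m) and (horizontal distance between ball4 and jar_rim below 0.06 m and height (world z) of ball4 below 0.086 m)) or ((horizontal distance between ball0 and jar_rim below 0.06 m and height (world z) of ball0 below 0.086 m) and (horizontal distance between ball1 and jar_rim below 0.06 m and height (world z) of ball1 below 0.086 m) and (horizontal distance between ball3 and jar_rim below 0.06 m and height (world z) of ball3 below 0.086 m) and (horizontal distance between ball4 and jar_rim below 0.06 m and height (world z) of ball4 below 0.086 m)) or ((horizontal distance between ball0 and jar_rim below 0.06 m and height (world z) of ball0 below 0.086 m) and (horizontal distance between ball2 and jar_rim below 0.06 m and height (world z) of ball2 below 0.086 m) and (horizontal distance between ball3 and jar_rim below 0.06 m and height (world z) of ball3 below 0.086 m) and (horizontal distance between ball4 and jar_rim below 0.06 m and height (world z) of ball4 below 0.086 m)) or ((horizontal distance between ball1 and jar_rim below 0.06 m and height (world z) of ball1 below 0.086 m) and (horizontal distance between ball2 and jar_rim below 0.06 m and height (world z) of ball2 below 0.086 m) and (horizontal distance between ball3 and jar_rim below 0.06 m and height (world z) of ball3 below 0.086 m) and (horizontal distance between ball4 and jar_rim below 0.06 m and height (world z) of ball4 below 0.086 m))) and ((horizontal distance between ball0 and jar_rim below 0.06 m and height (world z) of ball0 below 0.086 m) or (x of ball0 in the frame of tub_floor between -0.107 and 0.13 m and y of ball0 in the frame of tub_floor between -0.057 and 0.057 m and height (world z) of ball0 below 0.06 m)) and ((horizontal distance between ball1 and jar_rim below 0.06 m and height (world z) of ball1 below 0.086 m) or (x of ball1 in the frame of tub_floor between -0.107 and 0.13 m and y of ball1 in the frame of tub_floor between -0.057 and 0.057 m and height (world z) of ball1 below 0.06 m)) and ((horizontal distance between ball2 and jar_rim below 0.06 m and height (world z) of ball2 below 0.086 m) or (x of ball2 in the frame of tub_floor between -0.107 and 0.13 m and y of ball2 in the frame of tub_floor between -0.057 and 0.057 m and height (world z) of ball2 below 0.06 m)) and ((horizontal distance between ball3 and jar_rim below 0.06 m and height (world z) of ball3 below 0.086 m) or (x of ball3 in the frame of tub_floor between -0.107 and 0.13 m and y of ball3 in the frame of tub_floor between -0.057 and 0.057 m and height (world z) of ball3 below 0.06 m)) and ((horizontal distance between ball4 and jar_rim below 0.06 m and height (world z) of ball4 below 0.086 m) or (x of ball4 in the frame of tub_floor between -0.107 and 0.13 m and y of ball4 in the frame of tub_floor between -0.057 and 0.057 m and height (world z) of ball4 below 0.06 m)) and linear speed of each of lid, scoop below 0.02 m/s and height (world z) of scoop_pan below 0.02 m and angle between scoop_pan's own z axis and vertical below 0.12 rad); the robot touches nothing.
It fails at once if a finger touches a ball (contact force between the fingers and ball0 above 0.3 N or contact force between the fingers and ball1 above 0.3 N or contact force between the fingers and ball2 above 0.3 N or contact force between the fingers and ball3 above 0.3 N or contact force between the fingers and ball4 above 0.3 N).
It fails at once if a bystander is moved by more than 30 mm (distance of any of crock, glaze, mug, rib, bat from where it was at the start of the episode above 0.03 m).
It also fails if it takes over 72 s, if anything falls off the work surface, if the arm or the gripper's body presses on something with over 40 N, if the wrist force passes 120 N, or if a joint passes its speed limit or range.

## Working session

There is one attempt and no reset: what is moved stays moved. The work goes in short steps, Python scripts to look and compute and a tool call to move; the robot and the scene stay as the last step left them, time stands still between calls to the robot, and variables do not carry over. Pictures are saved under pics/ and viewed, and the job is handed in when it is done.

Besides the shell and the picture viewer there is one more tool, called as name(argument=value, ...) on one line, values as JSON. step_arm: Moves the arm, as the interface text tells. Its arguments: {"type":"object","properties":{"moves":{"type":"array","items":{"type":"array","items":{"type":"array","items":{"type":"number"}}}},"hand":{"type":"number"},"force":{"type":"number"}},"required":["moves"]}

```bash
ls; mkdir -p pics; cat > h.py <<'E'
import numpy as np, cv2
from cell import robot
def shot(n,fn):
    c=robot.read_camera(n); cv2.imwrite('pics/'+fn,c['frame'][:,:,::-1]); return c
def ray(c,u,v):
    f=200/np.tan(np.radians(c['fovy'])/2)
    R=np.array(c['R']);t=np.array(c['t'])
    d=R.T@np.array([(u-c['cx'])/f,(v-c['cy'])/f,1.]); return -R.T@t,d
def onz(c,u,v,z):
    o,d=ray(c,u,v); return o+d*(z-o[2])/d[2]
def proj(c,X):
    f=200/np.tan(np.radians(c['fovy'])/2)
    p=np.array(c['R'])@np.array(X)+np.array(c['t']); return p[:2]/p[2]*f+[c['cx'],c['cy']]
E
python3 - <<'E'
from h import *
for n in('top','side'):
    c=shot(n,n+'0.png'); o,_=ray(c,0,0); print(n,c['fovy'],c['cx'],c['cy'],o,np.round(c['R'],3).tolist())
print(robot.observe())
E
```

```text
pics
top 45.55351165567829 321.22482180593516 208.21337462036814 [0.36999043 0.00532854 1.34517718] [[0.012, -1.0, 0.006], [-0.994, -0.012, -0.105], [0.105, -0.004, -0.994]]
side 53.52701989281424 313.1913036692226 200.5424915463662 [0.37387776 0.60789677 0.89458865] [[-0.973, -0.231, 0.002], [-0.185, 0.77, -0.611], [0.14, -0.595, -0.792]]
{'time': 0.1, 'qpos': array([ 1.15101702e+00,  3.42686835e-01,  1.52492201e+00, -1.83788239e-06,
        1.27538819e+00, -1.45965314e-01]), 'qvel': array([-0.00055981, -0.00309338, -0.00238295,  0.0006541 ,  0.00164867,
        0.00091894]), 'joint_efforts': array([ 5.60263543e-04, -4.32004809e+01, -2.44693512e+01,  7.18344119e-02,
        5.26060991e-02, -1.64711628e-05]), 'tool_pos': array([0.14177609, 0.50512051, 0.22609674]), 'tool_rot': array([-3.14020295e+00, -2.02524342e-04,  2.86777906e+00]), 'contact_force': array([-0.2961793 , -1.20563959,  0.19076709]), 'torque': array([ 0.00405711,  0.04962828, -0.04545234]), 'opening': 0.09187032247932451}
```

View pics/top0.png

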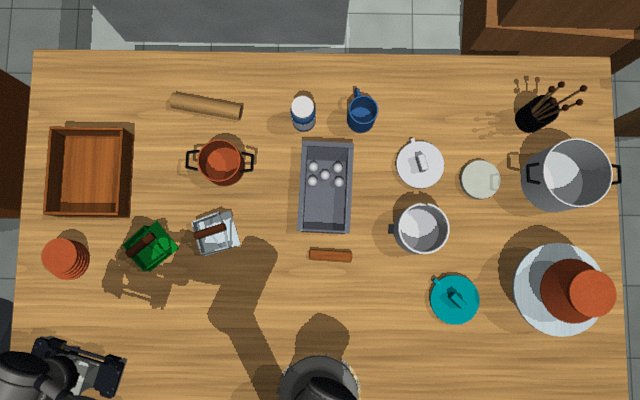

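View pics/side0.png

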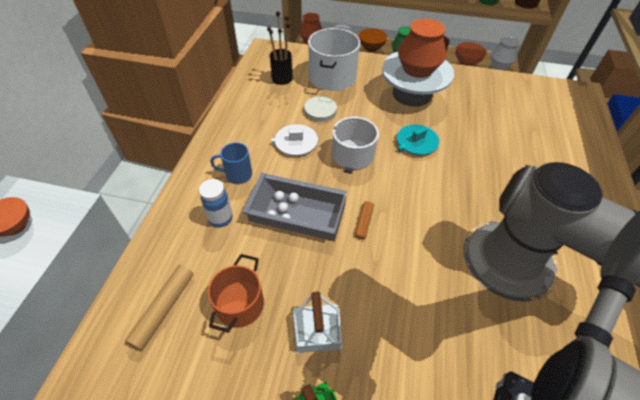

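Top view: the tub is at about (326,186) with five balls near (326,174). The aluminium scoop is at (215,232), the jar at (422,229) with its notch to the left, and the white lid at (420,163). I'll zoom in on these.

```bash
python3 - <<'E'
import cv2
t=cv2.imread('pics/top0.png')
def z(n,x,y,w,h,s):
    cv2.imwrite(n,cv2.resize(t[y:y+h,x:x+w],None,fx=s,fy=s,interpolation=cv2.INTER_CUBIC))
z('pics/z1.png',180,130,180,120,4.4) if 0 else z('pics/z1.png',180,190,75,75,8)
z('pics/z2.png',375,130,85,130,4.6)
z('pics/z3.png',290,130,75,110,5)
E
```

```text
(no output)
```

View pics/z1.png

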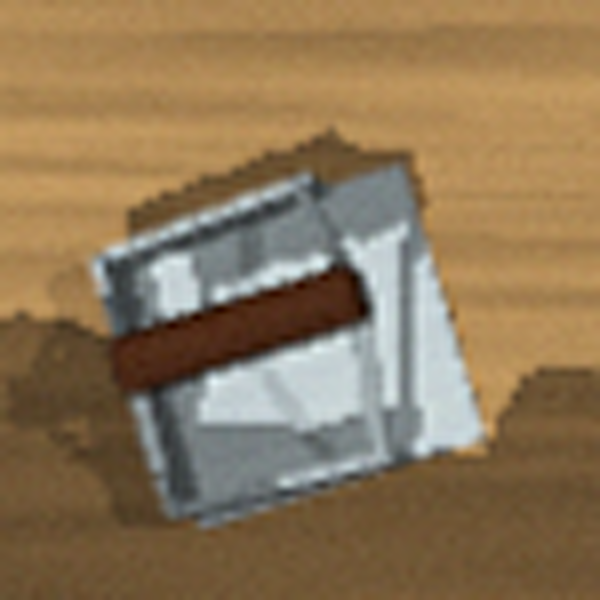

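View pics/z2.png

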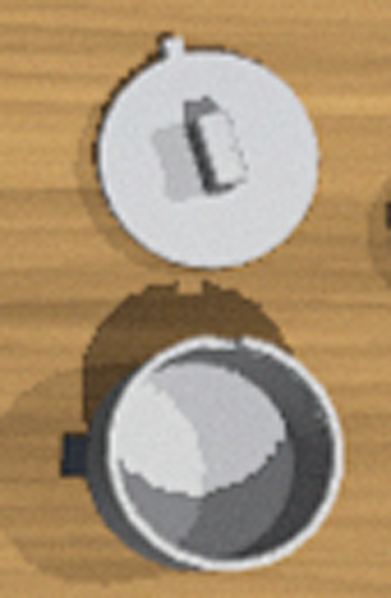

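View pics/z3.png

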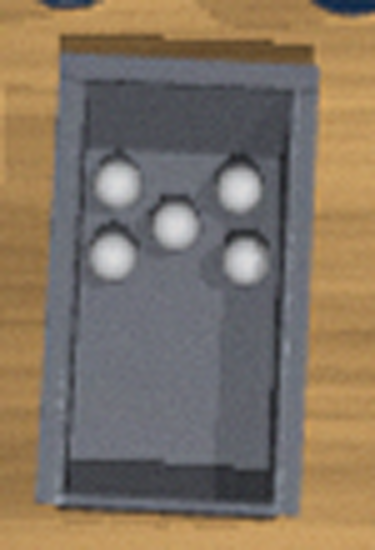

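```bash
cat > m.py <<'E'
from h import *
def comp(mask,box):
    x,y,w,h=box; m=np.zeros_like(mask); m[y:y+h,x:x+w]=mask[y:y+h,x:x+w]
    cs,_=cv2.findContours(m.astype(np.uint8),cv2.RETR_EXTERNAL,cv2.CHAIN_APPROX_NONE)
    return max(cs,key=cv2.contourArea)
E
python3 - <<'E'
from m import *
c={n:robot.read_camera(n) for n in('top','side')}
T=c['top']; f=T['frame'].astype(int)
# bar
m=(f.sum(2)<170)&(f[:,:,0]>f[:,:,2]+20)
k=comp(m,(190,215,45,30)); r=cv2.minAreaRect(k); print('bar',r); b=cv2.boxPoints(r)
for z in(.095,.106):
  P=np.array([onz(T,*p,z) for p in b]); print(P.mean(0), [np.linalg.norm(P[i]-P[i-1]) for i in range(4)]); e=[P[i]-P[i-1] for i in range(4)]; e=max(e,key=np.linalg.norm); print(np.degrees(np.arctan2(e[1],e[0])))
# balls
hsv=cv2.cvtColor(T['frame'],cv2.COLOR_RGB2HSV)
m=((hsv[:,:,2]>140)).astype(np.uint8); m2=np.zeros_like(m); m2[150:195,300:350]=m[150:195,300:350]
n,l,s,ce=cv2.connectedComponentsWithStats(m2)
for i in range(1,n):
  if s[i,4]>20: print('ball',s[i,4],ce[i],onz(T,*ce[i],.018))
S=c['side']; fs=S['frame']; hs=cv2.cvtColor(fs,cv2.COLOR_RGB2HSV)
# lid
m=(hsv[:,:,1]<45)&(hsv[:,:,2]>120)
k=comp(m,(390,130,62,62)); print('lid area',cv2.contourArea(k),cv2.boundingRect(k))
W=np.array([onz(T,*p[0],.020)[:2] for p in k])
def circ(W,it=5):
    w=W
    for _ in range(it):
        A=np.c_[2*w,np.ones(len(w))]; s=np.linalg.lstsq(A,(w**2).sum(1),rcond=None)[0]; cc=s[:2]; R=np.sqrt(s[2]+cc@cc)
        d=np.hypot(*(W-cc).T)-R; w=W[abs(d)<.003]
    return cc,R,d
cc,R,d=circ(W); print('lid',cc,R); q=W[d>.004]; print(len(q),q.mean(0)-cc, np.degrees(np.arctan2(*(q.mean(0)-cc)[::-1])),d.max())
# jar rim
m=(hsv[:,:,1]<40)&(hsv[:,:,2]>185)
k=comp(m,(390,195,65,62)); W=np.array([onz(T,*p[0],.096)[:2] for p in k]); cc,R,d=circ(W); print('jar',cc,R)
for a,dd in sorted((round(np.degrees(np.arctan2(*(w-cc)[::-1]))),round(1000*x,1)) for w,x in zip(W,d)): 
  if dd<-3: print(a,dd,end='; ')
# tub outline
E
```

```text
bar ((208.90000915527344, 230.6999969482422), (6.957010269165039, 32.25522994995117), 71.56504821777344)
[0.43891678 0.29364371 0.095     ] [np.float64(0.018367598000618837), np.float64(0.08394041730694139), np.float64(0.018413361346210716), np.float64(0.08382170884173003)]
-70.67404726062935
[0.43831031 0.29110689 0.106     ] [np.float64(0.018205986045739177), np.float64(0.08320184632264993), np.float64(0.01825134673096465), np.float64(0.08308418234388275)]
-70.67404726062934
ball 57 [313.07017544 166.52631579] [0.62822824 0.0239567  0.018     ]
ball 52 [337.5 167.5] [ 0.62633283 -0.04515332  0.018     ]
ball 59 [324.62711864 174.98305085] [ 0.60442855 -0.00899128  0.018     ]
ball 59 [312.10169492 181.        ] [0.58679502 0.02611849 0.018     ]
ball 53 [338.54716981 182.01886792] [ 0.58484661 -0.04845114  0.018     ]
lid area 1725.0 (396, 138, 48, 50)
lid [ 0.63896858 -0.27753196] 0.06659909757021643
7 [0.07240276 0.02080763] 16.033975781217052 0.012016840738384868
jar [ 0.45295742 -0.27033703] 0.06467568862397774
-178 -48.8; -167 -51.1; -157 -50.3; -148 -49.1; -134 -49.5; -120 -48.9; -116 -46.6; -105 -45.0; -98 -45.5; -90 -45.6; -83 -42.8; -83 -40.2; -77 -39.7; -73 -36.4; -70 -33.1; -66 -32.0; -62 -30.8; -58 -29.5; -52 -30.1; -49 -28.4; -43 -28.4; -37 -28.1; -31 -27.4; -26 -26.4; -21 -25.0; -16 -23.4; -12 -21.5; -9 -22.0; -5 -22.3; -1 -22.5; -1 -3.9; 2 -19.9; 2 -17.2; 5 -17.1; 6 -3.7; 8 -16.8; 11 -16.4; 14 -15.9; 17 -15.2; 20 -14.4; 23 -13.4; 26 -12.4; 28 -11.2; 31 -9.9; 33 -8.5; 35 -7.1; 39 -7.6; 41 -6.0; 43 -4.2; 93 -4.7; 96 -7.1; 99 -6.7; 102 -11.4; 102 -8.8; 103 -14.0; 106 -15.8; 110 -17.5; 115 -18.9; 116 -21.3; 118 -23.7; 123 -24.6; 125 -26.8; 127 -29.0; 130 -31.1; 133 -33.1; 139 -33.0; 143 -34.7; 147 -36.2; 149 -39.9; 152 -43.5; 158 -44.6; 163 -48.0; 172 -48.6;
```

```bash
python3 - <<'E'
import cv2
t=cv2.imread('pics/side0.png')
def z(n,x,y,w,h,s):
    cv2.imwrite(n,cv2.resize(t[y:y+h,x:x+w],None,fx=s,fy=s,interpolation=cv2.INTER_CUBIC))
z('pics/z4.png',235,95,160,150,4)
z('pics/z5.png',280,280,80,80,7)
E
```

```text
(no output)
```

View pics/z4.png

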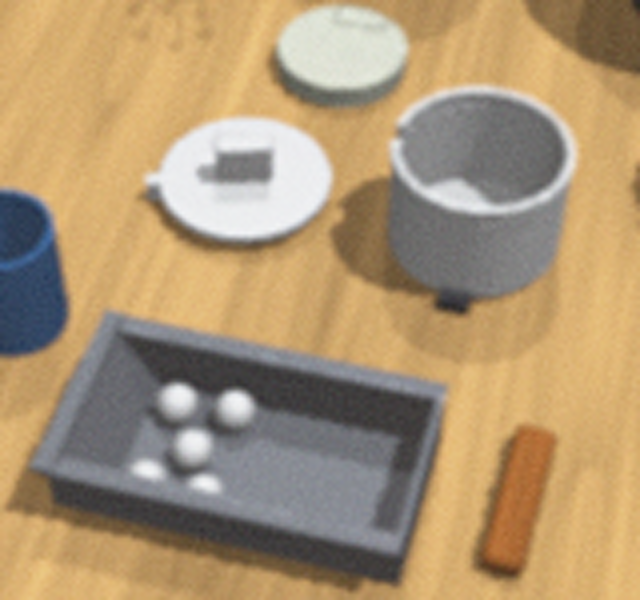

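View pics/z5.png

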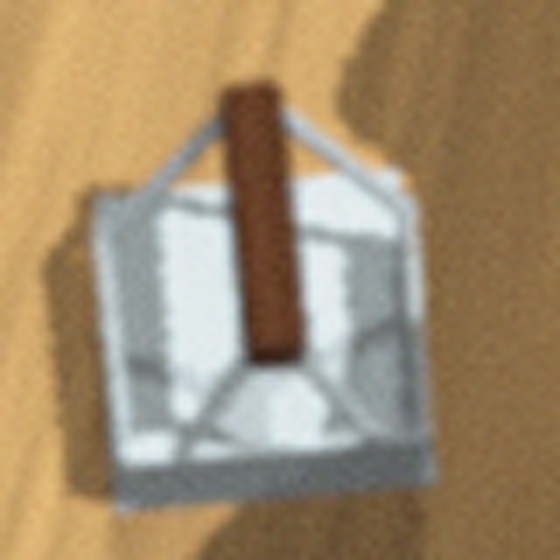

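```bash
python3 - <<'E'
from m import *
T=robot.read_camera('top'); g=cv2.cvtColor(T['frame'],cv2.COLOR_RGB2GRAY)
P=np.array([onz(T,*p,.054) for p in [(302.4,141),(354,143.6),(350,233),(297.6,230.4)]])[:,:2]
print(P, [np.linalg.norm(P[i]-P[i-1]) for i in range(4)])
e=(P[0]+P[1]-P[2]-P[3])/2; a=np.arctan2(e[1],e[0]); C=P.mean(0); print(C,np.degrees(a))
# outside 244 : from near wall outer to far; print
ex=e/np.linalg.norm(e); print(np.linalg.norm(e))
cc=np.array([.45296,-.27034])
def prof(r,z):
    return [int(cv2.getRectSubPix(g,(1,1),tuple(map(float,proj(T,[cc[0]+r*np.cos(t),cc[1]+r*np.sin(t),z]))))[0,0]) for t in np.radians(np.arange(-40,41,2))]
for r in(.063,.0645,.066): print(prof(r,.096))
for n,pts in (('t',[(194,0)]),):pass
# scoop corners top view z=0.001: lip corners & back corners (crop z1 /8 + (180,190))
q=[(408,165),(487,443)]
L=[onz(T,180+u/8,190+v/8,.002) for u,v in q]; print('lip',L, np.linalg.norm(L[0]-L[1]),'mid',(L[0]+L[1])/2)
d=L[0]-L[1]; print('yaw from lip',np.degrees(np.arctan2(d[1],d[0]))-90)
# side view bar : ends
S=robot.read_camera('side')
f=S['frame'].astype(int); m=(f.sum(2)<200)&(f[:,:,0]>f[:,:,2]+20)
k=comp(m,(300,285,35,50)); r=cv2.minAreaRect(k); b=cv2.boxPoints(r); Q=[onz(S,*p,.100) for p in b]; print('bar side',np.mean(Q,0))
mm=cv2.moments(k);print(onz(S,mm['m10']/mm['m00'],mm['m01']/mm['m00'],.098))
# lid block top: side & top
h=cv2.cvtColor(T['frame'],cv2.COLOR_RGB2GRAY)
k=comp(h>0,(0,0,2,2))
E
```

```text
[[ 0.69249942  0.0539458 ]
 [ 0.68706024 -0.08887746]
 [ 0.4395901  -0.07918714]
 [ 0.44490541  0.06298598]] [np.float64(0.2477589923178938), np.float64(0.14292679388265842), np.float64(0.2476597923235603), np.float64(0.14227243625100797)]
[ 0.56601379 -0.0127832 ] -2.1667219639027766
0.24770917624242492
[179, 179, 189, 188, 189, 183, 189, 178, 174, 187, 180, 177, 190, 190, 173, 155, 130, 110, 153, 171, 185, 200, 207, 211, 203, 189, 179, 179, 193, 180, 177, 184, 191, 174, 176, 176, 160, 170, 171, 184, 182]
[199, 206, 210, 209, 200, 210, 207, 206, 204, 205, 207, 203, 200, 201, 202, 191, 136, 102, 133, 145, 159, 174, 185, 202, 206, 208, 209, 206, 207, 203, 209, 210, 204, 205, 207, 199, 204, 201, 207, 198, 206]
[202, 199, 208, 190, 193, 186, 200, 194, 200, 214, 193, 191, 197, 194, 191, 173, 120, 94, 107, 111, 122, 133, 146, 176, 187, 191, 192, 197, 207, 204, 197, 203, 204, 190, 200, 198, 197, 208, 200, 195, 187]
lip [array([0.50162594, 0.25474741, 0.002     ]), array([0.40387508, 0.22391726, 0.002     ])] 0.10249746262644038 mid [0.45275051 0.23933233 0.002     ]
yaw from lip -72.49497856070161
bar side [0.43629733 0.30660972 0.1       ]
[0.43170628 0.31738818 0.098     ]
```

```bash
python3 - <<'E'
from m import *
S=robot.read_camera('side');T=robot.read_camera('top')
for u,v in [(222,92),(280,84),(250,345),(302,345),(262,216)]: print(onz(S,280+u/7,280+v/7,.106))
# project model in both views
a=np.radians(-71.7);c0=np.array([.4375,.290])
R=np.array([[np.cos(a),-np.sin(a)],[np.sin(a),np.cos(a)]])
def W(x,y,z): return [*(c0+R@[x,y]),z]
pt=[(sx*.042,sy*.010,.106) for sx in(1,-1) for sy in(1,-1)]+[(.052,.051,.002),(.052,-.051,.002),(-.052,.051,.002),(-.052,-.051,.002)]
for p in pt: print(p,np.round((proj(S,W(*p))-280)*7),np.round((proj(T,W(*p))-[180,190])*8))
# lid keys and jar notch in side
for ang in(-10,-2,6): 
  t=np.radians(ang);print('notch',np.round((proj(S,[.453+.0645*np.cos(t),-.2703+.0645*np.sin(t),.096])-[235,95])*4))
t=np.radians(16);print('key',np.round((proj(S,[.639+.078*np.cos(t),-.2775+.078*np.sin(t),.012])-[235,95])*4), np.round((proj(S,[.639,-.2775,.057])-[235,95])*4),np.round((proj(T,[.639,-.2775,.057])-[375,130])*4.6),np.round((proj(T,[.639+.078*np.cos(t),-.2775+.078*np.sin(t),.02])-[375,130])*4.6))
E
```

```text
[0.45836017 0.2585837  0.106     ]
[0.4417867 0.2519414 0.106    ]
[0.43239475 0.33225135 0.106     ]
[0.41788162 0.32878614 0.106     ]
[0.43770893 0.29395122 0.106     ]
(0.042, 0.01, 0.106) [220.  75.] [350. 260.]
(0.042, -0.01, 0.106) [285.  70.] [368. 318.]
(-0.042, 0.01, 0.106) [245. 346.] [102. 338.]
(-0.042, -0.01, 0.106) [314. 341.] [119. 397.]
(0.052, 0.051, 0.002) [ 97. 190.] [403. 163.]
(0.052, -0.051, 0.002) [398. 166.] [485. 439.]
(-0.052, 0.051, 0.002) [115. 506.] [120. 252.]
(-0.052, -0.051, 0.002) [438. 478.] [200. 529.]
notch [400. 122.]
notch [397. 130.]
notch [395. 138.]
key [145. 184.] [242. 139.] [219. 144.] [170.  37.]
```

```bash
cat > go.py <<'E'
import sys,numpy as np
from cell import robot
def go(x,y,z,psi):
    s=robot.observe(); p=s['tool_pos']; a=s['tool_rot'][2]; t=np.radians(psi)
    roll=-(t-a); roll=(roll+np.pi)%(2*np.pi)-np.pi
    d=np.array([x,y,z])-p; ex=np.array([np.cos(t),np.sin(t),0]); ey=np.array([np.sin(t),-np.cos(t),0])
    print('t',round(s['time'],2),'pos',np.round(p,4),'yaw',round(np.degrees(a),1),'open',round(s['opening'],4),'F',np.round(s['contact_force'],1))
    print('roll %.3f  dx %.4f dy %.4f dz %.4f'%(roll,d@ex,d@ey,-d[2]))
if __name__=='__main__': go(*map(float,sys.argv[1:5]))
E
python3 go.py .4375 .2905 .227 108
```

```text
t 0.4 pos [0.1419 0.5054 0.2266] yaw 164.3 open 0.0917 F [-0.3 -0.5  0.3]
roll 0.983  dx -0.2957 dy 0.2147 dz -0.0004
```

step_arm(moves=[[[0,0,0,0.123],[0,0,0,0.123],[0,0,0,0.123],[0,0,0,0.123],[0,0,0,0.123],[0,0,0,0.123],[0,0,0,0.123],[0,0,0,0.122]]], hand=1, force=30)

```text
time: 1.07
tool_pos: [0.1419, 0.5055, 0.2268]
tool_rot: [3.142, -0.0, 1.879]
contact_force: [0.5, 0.6, 0.1]
opening: 0.0917
```

step_arm(moves=[[[-0.028,0.02,0,0],[-0.028,0.02,0,0],[-0.028,0.02,0,0],[-0.028,0.02,0,0],[-0.028,0.02,0,0],[-0.028,0.02,0,0],[-0.028,0.02,0,0],[-0.028,0.02,0,0]]])

```text
time: 1.73
tool_pos: [0.3645, 0.3406, 0.2269]
tool_rot: [3.141, -0.0, 1.885]
contact_force: [-0.0, 0.5, 0.1]
opening: 0.092
```

step_arm(moves=[[[-0.028,0.02,0,0],[-0.028,0.02,0,0],[-0.0157,0.0147,0,0],[0,0,0,0]]])

```text
time: 2.07
tool_pos: [0.4409, 0.2881, 0.2265]
tool_rot: [3.14, 0.001, 1.881]
contact_force: [0.6, -0.3, -0.5]
opening: 0.0918
```

```bash
python3 go.py .4375 .2905 .076 108; python3 - <<'E'
from h import *
for n in('top','side'):
    c=shot(n,n+'1.png')
a=cv2.imread('pics/top1.png')[170:290,150:310]; b=cv2.imread('pics/side1.png')[200:380,220:430]
cv2.imwrite('pics/c1.png',cv2.resize(a,None,fx=4,fy=4)); cv2.imwrite('pics/c2.png',cv2.resize(b,None,fx=3,fy=3))
E
```

```text
t 2.07 pos [0.4409 0.2881 0.2265] yaw 107.8 open 0.0918 F [ 0.6 -0.3 -0.5]
roll -0.004  dx 0.0033 dy -0.0025 dz 0.1505
```

View pics/c2.png

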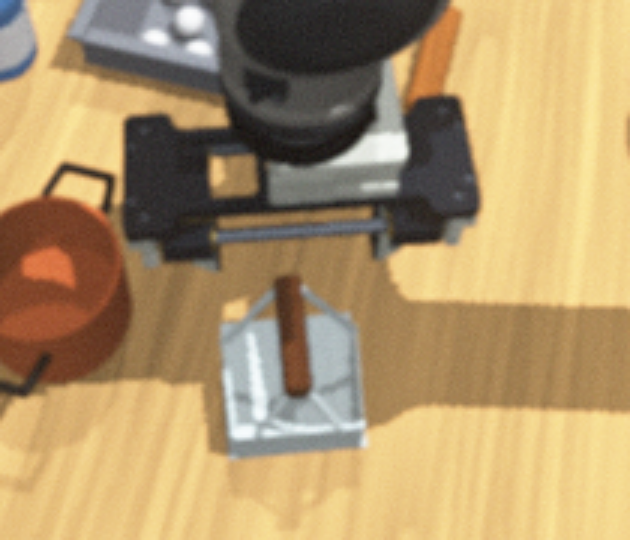

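The gripper straddles the bar (side crop), and nothing is in the way below it.

step_arm(moves=[[[0.0033,-0.0025,0.02,0],[0,0,0.03,0],[0,0,0.03,0],[0,0,0.03,0],[0,0,0.025,0],[0,0,0.0155,0],[0,0,0,0]]])

```text
time: 2.75
tool_pos: [0.4308, 0.2928, 0.0732]
tool_rot: [-3.135, 0.001, 1.886]
contact_force: [0.9, 0.1, 0.4]
opening: 0.0921
```

step_arm(moves=[[[0,0,0,0],[0,0,0,0],[0,0,0,0],[0,0,0,0],[0,0,0,0],[0,0,0,0],[0,0,0,0],[0,0,0,0]]], hand=0, force=40)

```text
time: 3.42
tool_pos: [0.4342, 0.2929, 0.0764]
tool_rot: [3.141, -0.0, 1.885]
contact_force: [0.2, -0.1, 0.0]
opening: 0.043
```

```bash
python3 go.py .4375 .2905 .076 108; python3 - <<'E'
from h import *
for n in('top','side'):
    c=shot(n,n+'2.png')
a=cv2.imread('pics/top2.png')[170:290,150:310]; b=cv2.imread('pics/side2.png')[200:380,220:430]
cv2.imwrite('pics/c2b.png',cv2.resize(b,None,fx=3,fy=3))
E
```

```text
t 3.42 pos [0.4342 0.2929 0.0764] yaw 108.0 open 0.043 F [ 0.2 -0.1  0. ]
roll -0.000  dx -0.0033 dy 0.0024 dz 0.0004
```

View pics/c2b.png

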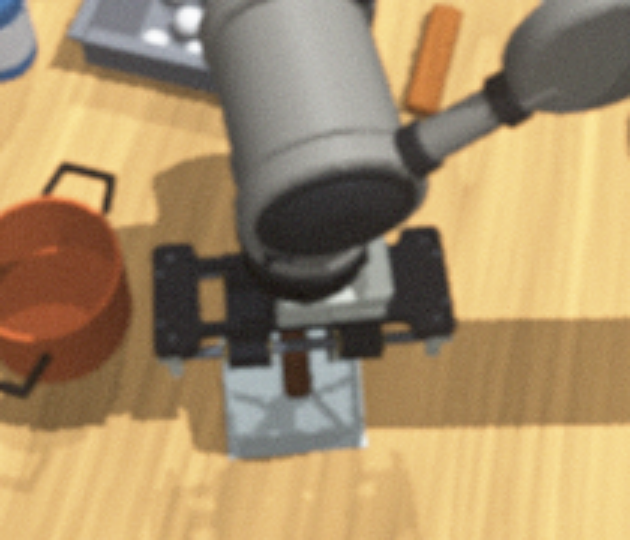

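step_arm(moves=[[[-0.0033,0.0024,0,0],[0,0,0,0],[0,0,0,0],[0,0,0,0],[0,0,0,0],[0,0,0,0],[0,0,0,0],[0,0,0,0]]])

```text
time: 4.18
tool_pos: [0.4371, 0.2905, 0.0761]
tool_rot: [-3.141, -0.0, 1.885]
contact_force: [0.1, 0.4, -1.3]
opening: 0.02
```

step_arm(moves=[[[0,0,-0.006,0],[0,0,-0.02,0],[0,0,-0.03,0],[0,0,-0.03,0],[0,0,-0.02,0],[0,0,-0.01,0],[0,0,0,0],[0,0,0,0]]])

```text
time: 4.85
tool_pos: [0.437, 0.2904, 0.1917]
tool_rot: [-3.141, -0.0, 1.885]
contact_force: [0.7, 0.1, -2.8]
opening: 0.0195
```

```bash
python3 go.py .4375 .2905 .192 108; python3 - <<'E'
from h import *
for n in('top','side'):
    c=shot(n,n+'3.png')
a=cv2.imread('pics/top3.png')[170:290,150:310]; b=cv2.imread('pics/side3.png')[200:380,220:430]
cv2.imwrite('pics/c3.png',np.hstack([cv2.resize(b,None,fx=2,fy=2),cv2.resize(a,(360,360))[:,:360]]))
E
```

```text
t 4.85 pos [0.437  0.2904 0.1917] yaw 108.0 open 0.0195 F [ 0.7  0.1 -2.8]
roll -0.000  dx -0.0000 dy 0.0005 dz -0.0003
```

View pics/c3.png

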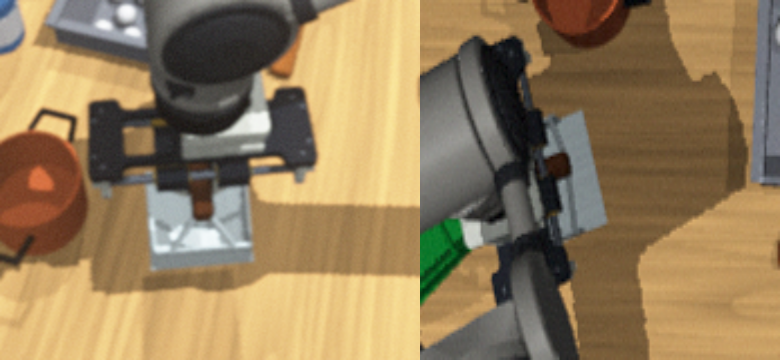

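```bash
python3 - <<'E'
from h import *
T=robot.read_camera('top'); im=cv2.imread('pics/top0.png'); g=cv2.cvtColor(im,cv2.COLOR_BGR2GRAY).astype(float)
for u in (309,318.5,331,344):
    print(u,[int(g[v,int(u)]) for v in range(140,172)])
a=np.radians(-2.17);ex=np.array([np.cos(a),np.sin(a)])
for u,v in [(307,160),(326,160.4),(346,161.4)]: p=onz(T,u,v,.004)[:2]; print('foot',p,'tubfloor',p-.095*ex)
E
python3 - <<'E'
import cv2
t=cv2.imread('pics/side0.png')
cv2.imwrite('pics/z6.png',cv2.resize(t[165:245,235:355],None,fx=6,fy=6,interpolation=cv2.INTER_CUBIC))
E
```

```text
309 [89, 108, 113, 109, 114, 98, 64, 80, 80, 82, 74, 81, 82, 79, 75, 78, 81, 77, 79, 89, 112, 113, 98, 102, 104, 127, 143, 146, 137, 112, 94, 97]
318.5 [87, 93, 113, 106, 111, 109, 77, 77, 76, 77, 79, 77, 77, 81, 73, 80, 80, 79, 80, 84, 100, 113, 113, 111, 107, 101, 104, 109, 103, 100, 110, 111]
331 [82, 89, 102, 112, 111, 107, 103, 77, 82, 75, 81, 78, 83, 80, 80, 81, 82, 79, 74, 82, 90, 112, 113, 113, 108, 106, 96, 92, 97, 91, 98, 92]
344 [79, 87, 95, 113, 109, 110, 109, 84, 69, 79, 80, 73, 75, 74, 76, 71, 76, 76, 73, 74, 73, 84, 103, 100, 92, 97, 92, 93, 97, 99, 97, 96]
foot [0.6496773  0.04177922] tubfloor [0.55474543 0.04537636]
foot [ 0.64922566 -0.01259931] tubfloor [ 0.55429378 -0.00900217]
foot [ 0.6470664  -0.06986716] tubfloor [ 0.55213453 -0.06627002]
```

View pics/z6.png

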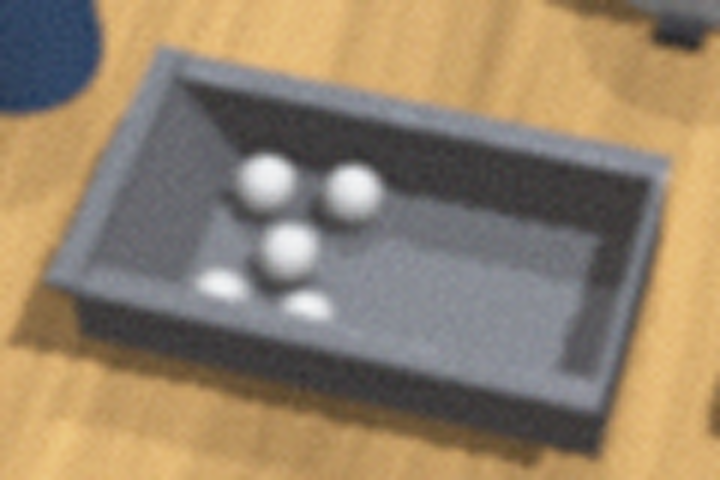

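step_arm(moves=[[[0,0,0,-0.122],[0,0,0,-0.122],[0,0,0,-0.122],[0,0,0,-0.122],[0,0,0,-0.122],[0,0,0,-0.122],[0,0,0,-0.122],[0,0,0,-0.122]]])

```text
time: 5.67
tool_pos: [0.4368, 0.2902, 0.1907]
tool_rot: [-3.14, -0.002, 2.867]
contact_force: [-0.9, 0.9, -1.5]
opening: 0.0195
```

step_arm(moves=[[[0,0,0,-0.122],[0,0,0,-0.12],[0,0.02,0,0],[-0.006,0.03,0,0],[-0.006,0.03,0,0],[-0.008,0.03,0,0],[-0.008,0.03,0,0],[-0.008,0.03,0,0]]])

```text
time: 6.33
tool_pos: [0.4797, 0.4601, 0.1903]
tool_rot: [-3.14, -0.002, 3.103]
contact_force: [0.3, 0.2, -2.3]
opening: 0.0197
```

step_arm(moves=[[[-0.008,0.03,0,0],[-0.008,0.03,0,0],[-0.006,0.03,0,0],[0,0.025,0,0],[0,0.01,0,0],[0,0,0,0],[0,0,0,0],[0,0,0,0]]])

```text
time: 7.0
tool_pos: [0.5068, 0.582, 0.1909]
tool_rot: [-3.14, -0.001, 3.102]
contact_force: [-0.6, -0.9, -2.0]
opening: 0.0196
```

```bash
python3 go.py .5065 -.0106 .0805 177.8
```

```text
t 7.0 pos [0.5068 0.582  0.1909] yaw 177.8 open 0.0196 F [-0.6 -0.9 -2. ]
roll -0.001  dx -0.0225 dy -0.5922 dz 0.1104
```

I got the sign of tool y wrong and the arm went left instead. The scoop stayed high, so nothing was touched. I'll go back the other way.

step_arm(moves=[[[0,-0.02,0,0],[-0.0015,-0.036,0,0],[-0.0015,-0.036,0,0],[-0.0015,-0.036,0,0],[-0.0015,-0.036,0,0],[-0.0015,-0.036,0,0],[-0.0015,-0.036,0,0],[-0.0015,-0.036,0,0]]])

```text
time: 7.67
tool_pos: [0.506, 0.3078, 0.1928]
tool_rot: [3.141, 0.001, 3.102]
contact_force: [0.9, -0.2, -2.1]
opening: 0.02
```

step_arm(moves=[[[-0.0015,-0.036,0,0],[-0.0015,-0.036,0,0],[-0.0015,-0.036,0,0],[-0.0015,-0.036,0,0],[-0.0015,-0.036,0,0],[-0.0015,-0.036,0,0],[-0.0015,-0.036,0,0],[-0.0015,-0.036,0,0]]])

```text
time: 8.33
tool_pos: [0.5063, 0.0201, 0.1928]
tool_rot: [-3.141, 0.001, 3.102]
contact_force: [0.9, -0.6, -2.4]
opening: 0.02
```

step_arm(moves=[[[0,-0.024,0,0],[0,-0.008,0,0],[0,0,0,0],[0,0,0,0]]])

```text
time: 8.67
tool_pos: [0.5058, -0.0094, 0.1925]
tool_rot: [3.141, 0.0, 3.101]
contact_force: [-1.1, 1.2, -1.2]
opening: 0.02
```

```bash
python3 go.py .5065 -.0106 .0805 177.8; python3 - <<'E'
from h import *
for n in('top','side'):
    c=shot(n,n+'4.png')
a=cv2.imread('pics/top4.png')[120:260,240:420]; b=cv2.imread('pics/side4.png')[120:260,200:400]
cv2.imwrite('pics/c4.png',np.hstack([cv2.resize(b,(400,280)),cv2.resize(a,(360,280))]))
E
```

```text
t 8.67 pos [ 0.5058 -0.0094  0.1925] yaw 177.7 open 0.02 F [-1.1  1.2 -1.2]
roll -0.002  dx -0.0008 dy -0.0012 dz 0.1120
```

View pics/c4.png

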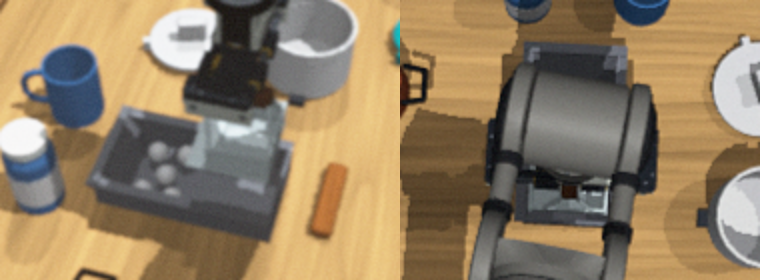

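```bash
python3 - <<'E'
from h import *
a=cv2.imread('pics/top4.png')[190:240,290:360]; b=cv2.imread('pics/side4.png')[160:250,230:350]
cv2.imwrite('pics/z7.png',cv2.resize(a,None,fx=8,fy=8,interpolation=cv2.INTER_CUBIC))
cv2.imwrite('pics/z8.png',cv2.resize(b,None,fx=6,fy=6,interpolation=cv2.INTER_CUBIC))
S=robot.read_camera('side');T=robot.read_camera('top')
c0=np.array([.5058,-.0094]);a=np.radians(-2.2);ex=np.array([np.cos(a),np.sin(a)]);ey=np.array([-ex[1],ex[0]])
for x in(52,26,-52):
  for y in(51,-51):
    for z in ((.1165,) if x==52 else (.1165,.1585)):
      p=[*(c0+ex*x/1e3+ey*y/1e3),z]; print(x,y,z,np.round((proj(T,p)-[290,190])*8),np.round((proj(S,p)-[230,160])*6))
E
```

```text
52 51 0.1165 [130. -39.] [375. 251.]
52 -51 0.1165 [443. -23.] [445.  73.]
26 51 0.1165 [126.  40.] [436. 265.]
26 51 0.1585 [122.  22.] [434. 201.]
26 -51 0.1165 [439.  56.] [502.  85.]
26 -51 0.1585 [447.  38.] [503.  19.]
-52 51 0.1165 [113. 279.] [621. 306.]
-52 51 0.1585 [109. 269.] [625. 243.]
-52 -51 0.1165 [428. 295.] [677. 122.]
-52 -51 0.1585 [436. 286.] [683.  56.]
```

View pics/z7.png

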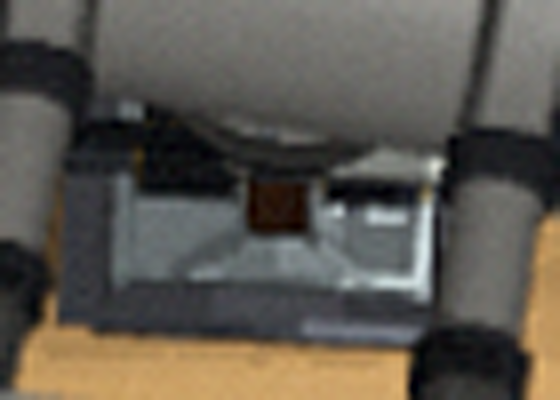

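View pics/z8.png

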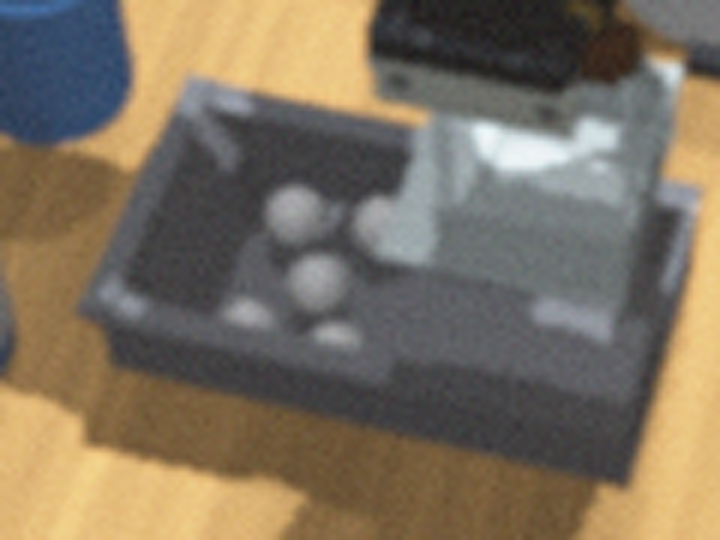

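step_arm(moves=[[[-0.004,-0.0012,0.012,0],[0,0,0.022,0],[0,0,0.022,0],[0,0,0.02,0],[0,0,0.015,0],[0,0,0.01,0],[0,0,0.006,0],[0,0,0,0]]])

```text
time: 9.53
tool_pos: [0.5098, -0.0101, 0.0843]
tool_rot: [3.141, -0.002, 3.104]
contact_force: [0.5, -0.1, -1.8]
opening: 0.0197
```

```bash
python3 go.py .5095 -.0106 .0805 177.8; python3 - <<'E'
from h import *
for n in('top','side'):
    c=shot(n,n+'5.png')
a=cv2.imread('pics/top5.png')[190:240,290:360]; b=cv2.imread('pics/side5.png')[160:250,230:350]
cv2.imwrite('pics/z9.png',cv2.resize(a,None,fx=5,fy=5,interpolation=cv2.INTER_CUBIC))
cv2.imwrite('pics/z10.png',cv2.resize(b,None,fx=6,fy=6,interpolation=cv2.INTER_CUBIC))
E
```

```text
t 9.53 pos [ 0.5098 -0.0101  0.0843] yaw 177.8 open 0.0197 F [ 0.5 -0.1 -1.8]
roll 0.000  dx 0.0003 dy -0.0005 dz 0.0038
```

View pics/z10.png

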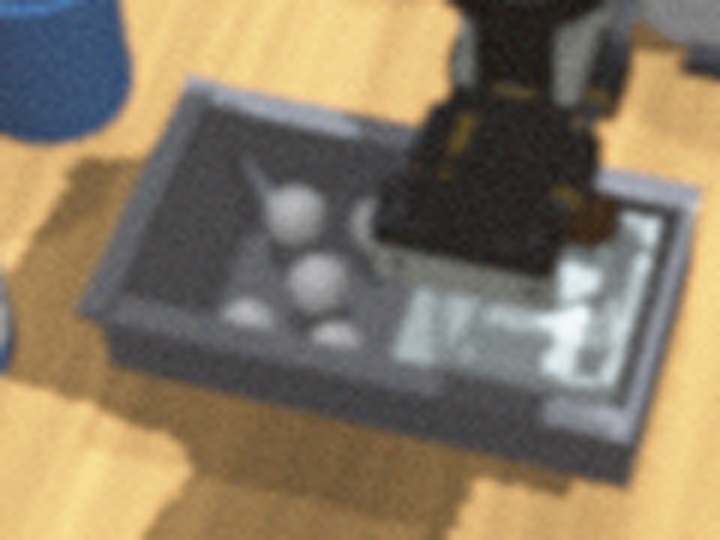

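View pics/z9.png

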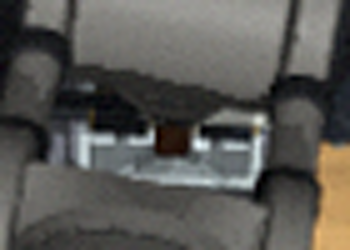

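step_arm(moves=[[[0,0,0.002,0],[0,0,0.002,0],[0,0,0.001,0],[0,0,0,0],[0,0,0,0]]], hand=0, force=15)

```text
time: 10.05
tool_pos: [0.5103, -0.0108, 0.0803]
tool_rot: [3.142, 0.0, 3.103]
contact_force: [-0.8, -0.1, -2.9]
opening: 0.0198
```

step_arm(moves=[[[0,0,0.001,0],[0,0,0,0],[0,0,0.001,0],[0,0,0,0],[0,0,0,0]]])

```text
time: 10.47
tool_pos: [0.5107, -0.0104, 0.0796]
tool_rot: [3.141, 0.002, 3.103]
contact_force: [-3.8, 3.0, 11.7]
opening: 0.0199
```

step_arm(moves=[[[-0.002,0,-0.0005,0],[-0.005,0,0,0],[-0.008,0,0,0],[-0.01,0,0,0],[-0.01,0,0,0],[-0.01,0,0,0],[-0.01,0,0,0],[-0.008,0,0,0]]], hand=0, force=40)

```text
time: 11.13
tool_pos: [0.5749, -0.013, 0.082]
tool_rot: [-3.142, 0.004, 3.103]
contact_force: [-3.5, 2.3, 12.5]
opening: 0.0198
```

step_arm(moves=[[[-0.006,0,0,0],[-0.005,0,0,0],[-0.003,0,0,0],[0,0,0,0],[0,0,0,0]]])

```text
time: 11.55
tool_pos: [0.5866, -0.0134, 0.0797]
tool_rot: [3.141, -0.001, 3.103]
contact_force: [-4.4, 1.9, 9.9]
opening: 0.0201
```

```bash
python3 go.py .598 -.0138 .0795 177.8; python3 - <<'E'
from h import *
for n in('top','side'):
    c=shot(n,n+'6.png')
b=cv2.imread('pics/side6.png')[160:250,230:350]
cv2.imwrite('pics/z11.png',cv2.resize(b,None,fx=6,fy=6,interpolation=cv2.INTER_CUBIC))
E
```

```text
t 11.55 pos [ 0.5866 -0.0134  0.0797] yaw 177.8 open 0.0201 F [-4.4  1.9  9.9]
roll -0.000  dx -0.0114 dy 0.0001 dz 0.0002
```

View pics/z11.png

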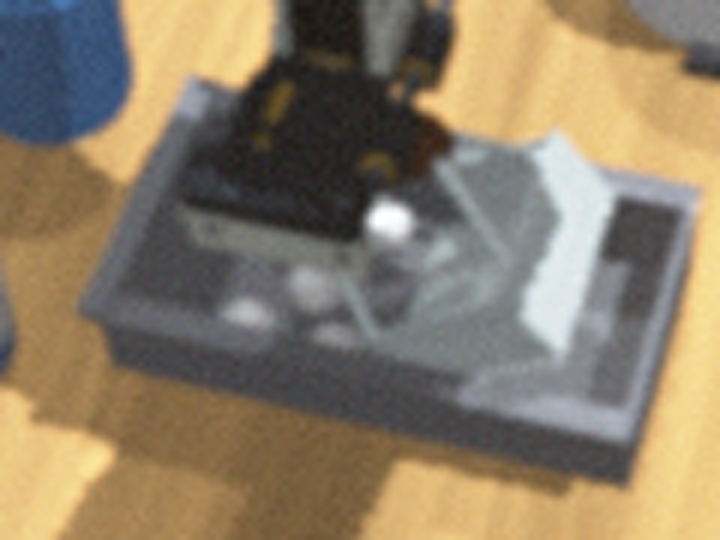

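View pics/top6.png

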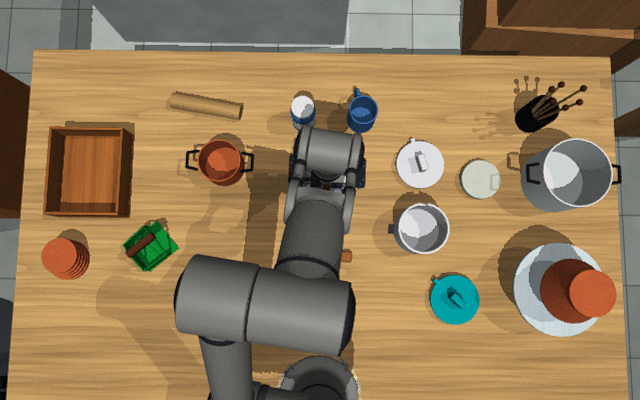

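The scoop has swung about the bar. The lip caught while the bar moved on, so the pan is now pitched mouth-down. I'll back off and lift a little so that it can level.

step_arm(moves=[[[0.003,0,0,0],[0.006,0,0,0],[0.008,0,0,0],[0.008,0,0,0],[0.008,0,0,0],[0.006,0,0,0],[0.003,0,0,0],[0,0,0,0]]])

```text
time: 12.32
tool_pos: [0.5469, -0.0124, 0.0805]
tool_rot: [-3.141, 0.006, 3.103]
contact_force: [2.2, 0.5, 8.4]
opening: 0.0196
```

```bash
python3 go.py .598 -.0138 .0795 177.8; python3 - <<'E'
from h import *
for n in('side',):
    c=shot(n,n+'7.png')
b=cv2.imread('pics/side7.png')[160:250,230:350]
cv2.imwrite('pics/z12.png',cv2.resize(b,None,fx=6,fy=6,interpolation=cv2.INTER_CUBIC))
E
```

```text
t 12.32 pos [ 0.5469 -0.0124  0.0805] yaw 177.8 open 0.0196 F [2.2 0.5 8.4]
roll -0.000  dx -0.0512 dy 0.0005 dz 0.0010
```

View pics/z12.png

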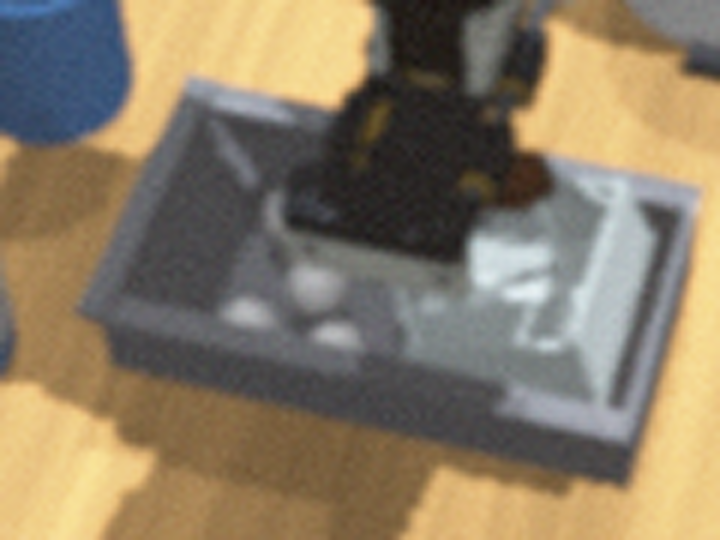

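step_arm(moves=[[[0.004,0,0,0],[0.006,0,0,0],[0.006,0,0,0],[0.006,0,0,0],[0.005,0,0,0],[0.004,0,0,0],[0.002,0,0,0],[0,0,0,0]]], hand=0, force=10)

```text
time: 13.03
tool_pos: [0.5116, -0.0108, 0.0786]
tool_rot: [3.141, -0.001, 3.103]
contact_force: [0.3, 0.5, -1.8]
opening: 0.0197
```

step_arm(moves=[[[0,0,0.001,0],[0,0,0.001,0],[0,0,0,0],[0,0,0,0]]])

```text
time: 13.37
tool_pos: [0.5121, -0.0108, 0.0764]
tool_rot: [3.141, -0.001, 3.103]
contact_force: [0.0, -0.2, -2.5]
opening: 0.0198
```

```bash
python3 go.py .598 -.0138 .0795 177.8; python3 - <<'E'
from h import *
for n in('side',):
    c=shot(n,n+'8.png')
b=cv2.imread('pics/side8.png')[160:250,230:350]
cv2.imwrite('pics/z13.png',cv2.resize(b,None,fx=6,fy=6,interpolation=cv2.INTER_CUBIC))
E
```

```text
t 13.37 pos [ 0.5121 -0.0108  0.0764] yaw 177.8 open 0.0198 F [ 0.  -0.2 -2.5]
roll -0.000  dx -0.0859 dy 0.0003 dz -0.0031
```

View pics/z13.png

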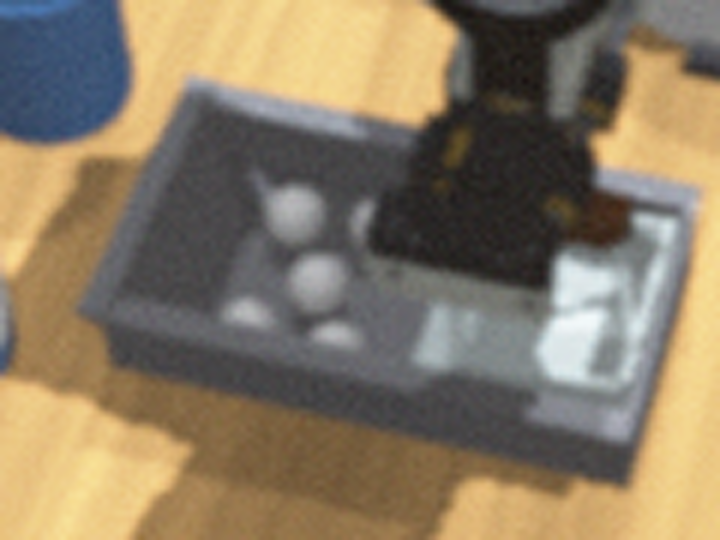

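step_arm(moves=[[[0,0,0.001,0],[0,0,0,0],[0,0,0.001,0],[0,0,0,0],[0,0,0.001,0],[0,0,0,0],[0,0,0,0]]])

```text
time: 14.0
tool_pos: [0.5122, -0.0108, 0.0736]
tool_rot: [3.141, -0.0, 3.103]
contact_force: [-0.4, -0.2, -2.2]
opening: 0.0199
```

```bash
python3 go.py .598 -.0138 .0795 177.8; python3 - <<'E'
from h import *
c=shot('side','side9.png'); t=shot('top','top9.png')
b=cv2.imread('pics/side9.png')[160:250,230:350]
cv2.imwrite('pics/z14.png',cv2.resize(b,None,fx=6,fy=6,interpolation=cv2.INTER_CUBIC))
b=cv2.imread('pics/top9.png')[190:240,290:360]
cv2.imwrite('pics/z15.png',cv2.resize(b,None,fx=8,fy=8,interpolation=cv2.INTER_CUBIC))
E
```

```text
t 14.0 pos [ 0.5122 -0.0108  0.0736] yaw 177.8 open 0.0199 F [-0.4 -0.2 -2.2]
roll -0.000  dx -0.0859 dy 0.0003 dz -0.0059
```

View pics/z14.png

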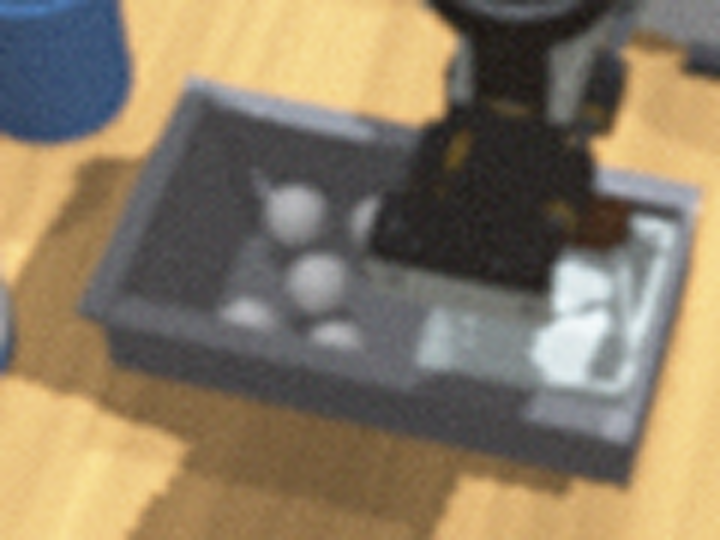

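View pics/z15.png

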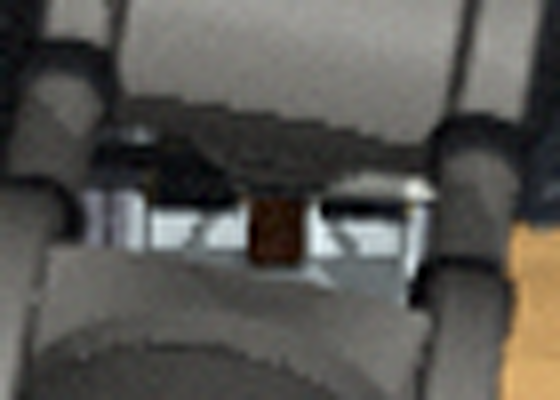

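step_arm(moves=[[[0,0,0.001,0],[0,0,0.001,0],[0,0,0.001,0],[0,0,0.001,0],[0,0,0.001,0],[0,0,0,0]]])

```text
time: 14.6
tool_pos: [0.5117, -0.0108, 0.0699]
tool_rot: [-3.141, -0.0, 3.103]
contact_force: [-5.7, 0.6, 10.7]
opening: 0.02
```

step_arm(moves=[[[0,0,0,0],[0,0,0,0],[0,0,0,0],[0,0,0,0],[0,0,0,0]]], hand=0.5)

```text
time: 15.02
tool_pos: [0.5123, -0.0108, 0.0686]
tool_rot: [3.141, -0.0, 3.103]
contact_force: [-0.1, -0.8, 0.2]
opening: 0.045
```

step_arm(moves=[[[0,0,-0.01,0],[0,0,-0.02,0],[0,0,-0.025,0],[0,0,-0.01,0],[0,0,0,0]]])

```text
time: 15.43
tool_pos: [0.514, -0.0111, 0.1365]
tool_rot: [-3.141, 0.006, 3.103]
contact_force: [0.0, -0.0, -0.0]
opening: 0.0453
```

```bash
python3 go.py .5065 -.0106 .080 177.8; python3 - <<'E'
from h import *
c=shot('side','side10.png'); t=shot('top','top10.png')
b=cv2.imread('pics/side10.png')[160:250,230:350]
cv2.imwrite('pics/z16.png',cv2.resize(b,None,fx=6,fy=6,interpolation=cv2.INTER_CUBIC))
b=cv2.imread('pics/top10.png')[190:240,290:360]
cv2.imwrite('pics/z17.png',cv2.resize(b,None,fx=8,fy=8,interpolation=cv2.INTER_CUBIC))
E
```

```text
t 15.43 pos [ 0.514  -0.0111  0.1365] yaw 177.8 open 0.0453 F [ 0. -0. -0.]
roll -0.000  dx 0.0075 dy 0.0002 dz 0.0565
```

View pics/z16.png

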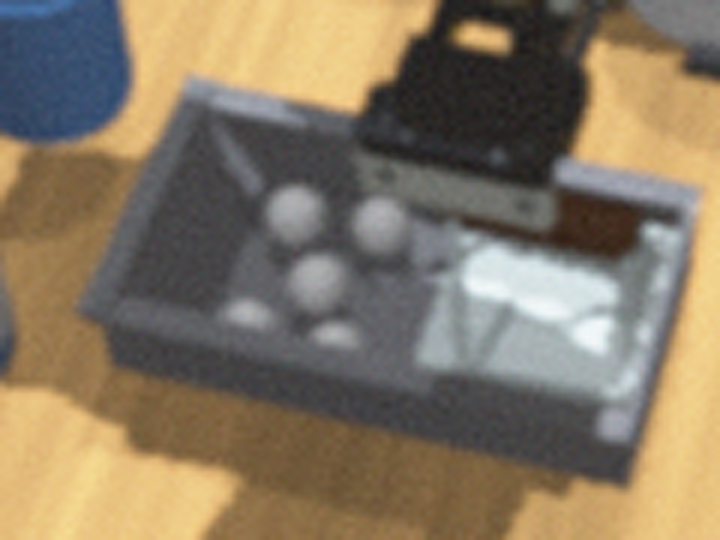

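View pics/z17.png

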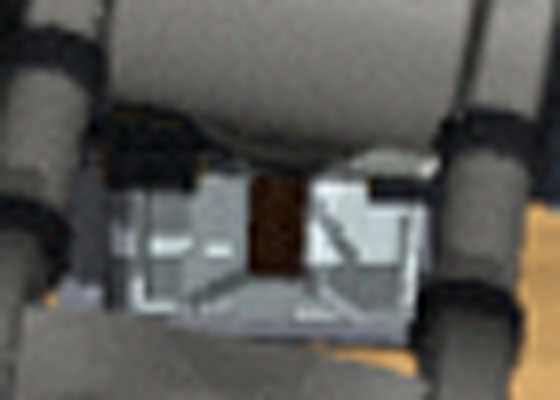

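```bash
python3 - <<'E'
from h import *
T=robot.read_camera('top')
for v in (272,276):
  for u in (250,276,302): print(onz(T,290+u/8,190+v/8,.088))
S=robot.read_camera('side')
print('lip',onz(S,230+413/6,160+362/6,.006), 'near inner wall x should be',.5545-.107)
E
```

```text
[ 0.46063306 -0.00077018  0.088     ]
[ 0.46073894 -0.00936551  0.088     ]
[ 0.46084482 -0.01796151  0.088     ]
[ 0.45930822 -0.00078595  0.088     ]
[ 0.45941403 -0.00938033  0.088     ]
[ 0.45951985 -0.01797538  0.088     ]
lip [0.55281372 0.01602048 0.006     ] near inner wall x should be 0.4475
```

```bash
python3 go.py .5020 -.0109 .080 177.8
```

```text
t 15.63 pos [ 0.5115 -0.0107  0.1325] yaw 177.8 open 0.046 F [-0.7 -1.1  0.2]
roll -0.000  dx 0.0095 dy -0.0006 dz 0.0525
```

step_arm(moves=[[[0.005,0,0,0],[0.0045,0,0.01,0],[0,0,0.015,0],[0,0,0.015,0],[0,0,0.0085,0],[0,0,0.004,0],[0,0,0,0],[0,0,0,0]]])

```text
time: 16.3
tool_pos: [0.5028, -0.0105, 0.0812]
tool_rot: [3.141, -0.0, 3.103]
contact_force: [0.2, 0.2, -0.2]
opening: 0.0457
```

step_arm(moves=[[[0,0,0,0],[0,0,0,0],[0,0,0,0],[0,0,0,0],[0,0,0,0],[0,0,0,0],[0,0,0,0]]], hand=0, force=60)

```text
time: 16.88
tool_pos: [0.5029, -0.0104, 0.0815]
tool_rot: [3.142, 0.001, 3.103]
contact_force: [-0.5, 0.0, 3.1]
opening: 0.0195
```

step_arm(moves=[[[0,0,-0.001,0],[-0.002,0,0,0],[-0.002,0,0,0],[-0.002,0,0,0],[0,0,0,0]]])

```text
time: 17.3
tool_pos: [0.5091, -0.0107, 0.082]
tool_rot: [3.142, -0.0, 3.103]
contact_force: [-0.7, -0.3, -2.1]
opening: 0.0193
```

```bash
python3 go.py .598 -.0138 .080 177.8
```

```text
t 17.3 pos [ 0.5091 -0.0107  0.082 ] yaw 177.8 open 0.0193 F [-0.7 -0.3 -2.1]
roll -0.000  dx -0.0889 dy 0.0003 dz 0.0020
```

step_arm(moves=[[[-0.004,0,0,0],[-0.006,0,0,0],[-0.006,0,0,0],[-0.006,0,0,0],[-0.006,0,0,0],[-0.006,0,0,0],[-0.004,0,0,0],[-0.002,0,0,0]]])

```text
time: 17.97
tool_pos: [0.5495, -0.0123, 0.0821]
tool_rot: [3.142, 0.0, 3.103]
contact_force: [0.0, -0.3, -2.5]
opening: 0.0194
```

```bash
python3 go.py .598 -.0138 .080 177.8; python3 - <<'E'
from h import *
c=shot('side','side11.png')
b=cv2.imread('pics/side11.png')[160:250,230:350]
cv2.imwrite('pics/z18.png',cv2.resize(b,None,fx=6,fy=6,interpolation=cv2.INTER_CUBIC))
E
```

```text
t 17.97 pos [ 0.5495 -0.0123  0.0821] yaw 177.8 open 0.0194 F [ 0.  -0.3 -2.5]
roll -0.000  dx -0.0486 dy 0.0003 dz 0.0021
```

View pics/z18.png

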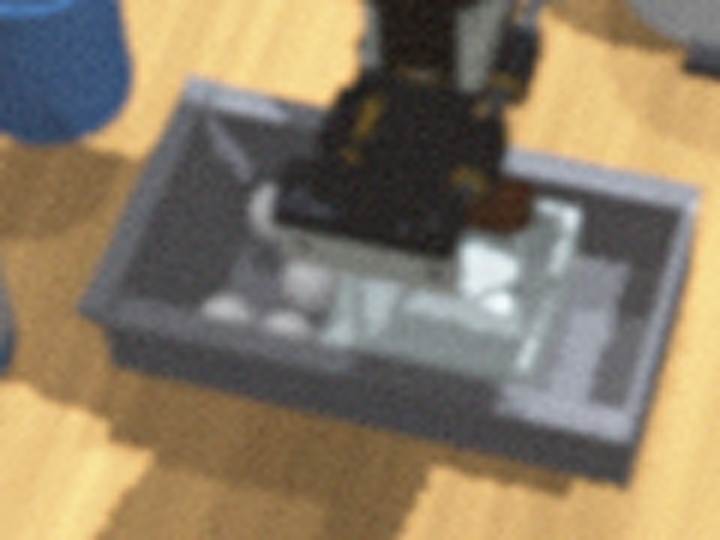

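step_arm(moves=[[[-0.003,0,0,0],[-0.005,0,0,0],[-0.005,0,0,0],[-0.005,0,0,0],[-0.004,0,0,0],[-0.003,0,0,0],[-0.002,0,0,0],[0,0,0,0]]])

```text
time: 18.68
tool_pos: [0.5761, -0.0133, 0.0821]
tool_rot: [3.142, 0.0, 3.103]
contact_force: [-0.2, 0.2, -3.6]
opening: 0.02
```

```bash
python3 go.py .598 -.0138 .080 177.8; python3 - <<'E'
from h import *
c=shot('side','side12.png')
b=cv2.imread('pics/side12.png')[160:250,230:350]
cv2.imwrite('pics/z19.png',cv2.resize(b,None,fx=6,fy=6,interpolation=cv2.INTER_CUBIC))
E
```

```text
t 18.68 pos [ 0.5761 -0.0133  0.0821] yaw 177.8 open 0.02 F [-0.2  0.2 -3.6]
roll -0.000  dx -0.0219 dy 0.0004 dz 0.0021
```

View pics/z19.png

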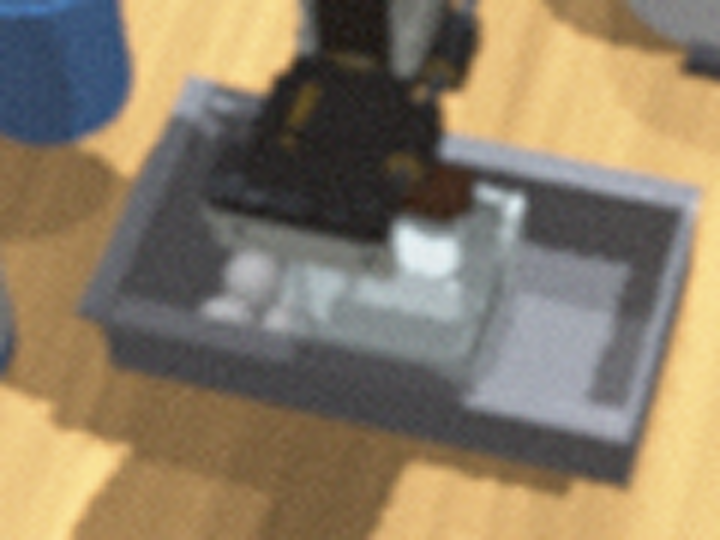

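step_arm(moves=[[[-0.003,0,0,0],[-0.004,0,0,0],[-0.004,0,0,0],[-0.003,0,0,0],[-0.002,0,0,0],[0,0,0,0]]])

```text
time: 19.23
tool_pos: [0.5923, -0.014, 0.0821]
tool_rot: [3.142, 0.001, 3.103]
contact_force: [0.2, -0.2, -5.2]
opening: 0.02
```

```bash
python3 go.py .598 -.0138 .080 177.8; python3 - <<'E'
from h import *
c=shot('side','side13.png')
b=cv2.imread('pics/side13.png')[160:250,230:350]
cv2.imwrite('pics/z20.png',cv2.resize(b,None,fx=6,fy=6,interpolation=cv2.INTER_CUBIC))
E
```

```text
t 19.23 pos [ 0.5923 -0.014   0.0821] yaw 177.8 open 0.02 F [ 0.2 -0.2 -5.2]
roll -0.000  dx -0.0057 dy 0.0004 dz 0.0021
```

View pics/z20.png

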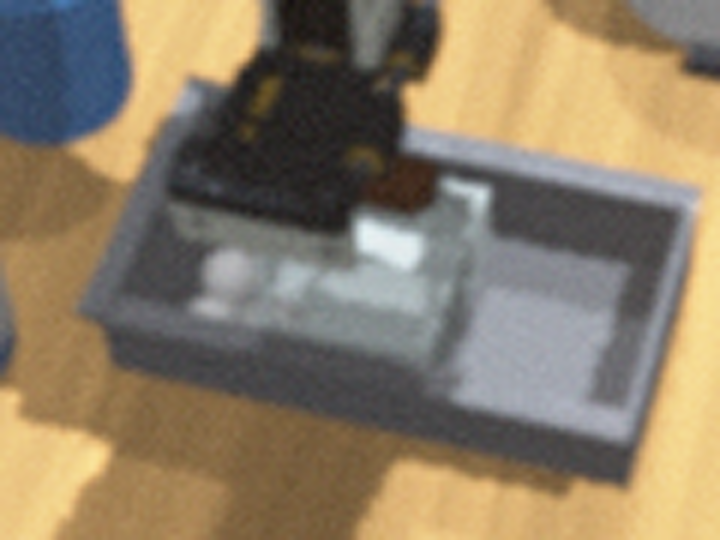

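step_arm(moves=[[[-0.002,0,0,0],[-0.002,0,0,0],[-0.001,0,0,0],[0,0,0,0],[0,0,0,0]]])

```text
time: 19.7
tool_pos: [0.5968, -0.0141, 0.0822]
tool_rot: [3.142, 0.0, 3.103]
contact_force: [0.2, -0.8, -4.7]
opening: 0.0194
```

```bash
python3 go.py .598 -.0138 .080 177.8; python3 - <<'E'
from h import *
c=shot('side','side14.png')
b=cv2.imread('pics/side14.png')[180:240,240:320]
cv2.imwrite('pics/z21.png',cv2.resize(b,None,fx=9,fy=9,interpolation=cv2.INTER_CUBIC))
E
```

```text
t 19.7 pos [ 0.5968 -0.0141  0.0822] yaw 177.8 open 0.0194 F [ 0.2 -0.8 -4.7]
roll -0.000  dx -0.0012 dy 0.0003 dz 0.0022
```

View pics/z21.png

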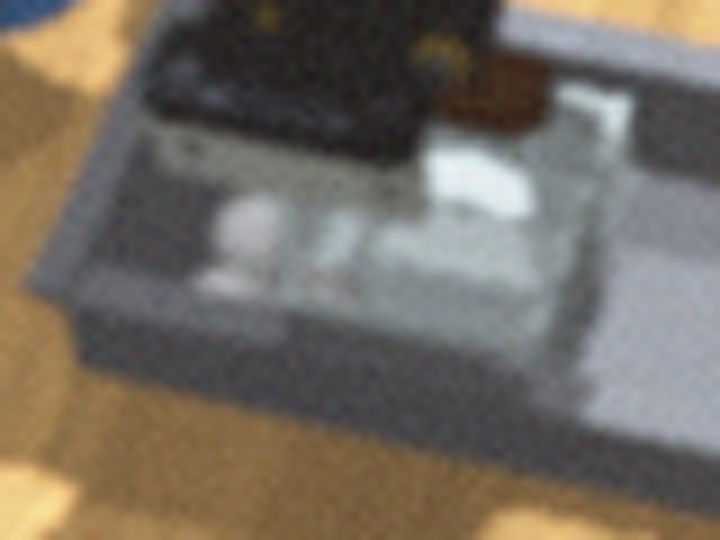

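step_arm(moves=[[[-0.0015,0,0,0],[-0.0015,0,0,0],[0,0,0,0],[0,0,0,0]]])

```text
time: 20.08
tool_pos: [0.5998, -0.0142, 0.0822]
tool_rot: [3.142, 0.0, 3.103]
contact_force: [-0.6, -0.4, -4.0]
opening: 0.0196
```

step_arm(moves=[[[-0.0005,0,-0.002,0],[-0.001,0,-0.003,0],[-0.001,0,-0.003,0],[-0.001,0,-0.003,0],[-0.001,0,-0.003,0],[0,0,-0.003,0],[0,0,-0.002,0],[0,0,0,0]]])

```text
time: 20.75
tool_pos: [0.6044, -0.0144, 0.1018]
tool_rot: [-3.142, 0.001, 3.103]
contact_force: [-0.5, 0.8, -3.9]
opening: 0.0198
```

```bash
python3 go.py .598 -.0138 .080 177.8; python3 - <<'E'
from h import *
c=shot('side','side15.png')
b=cv2.imread('pics/side15.png')[170:240,240:320]
cv2.imwrite('pics/z22.png',cv2.resize(b,None,fx=8,fy=8,interpolation=cv2.INTER_CUBIC))
E
```

```text
t 20.75 pos [ 0.6044 -0.0144  0.1018] yaw 177.8 open 0.0198 F [-0.5  0.8 -3.9]
roll -0.000  dx 0.0065 dy 0.0004 dz 0.0218
```

View pics/z22.png

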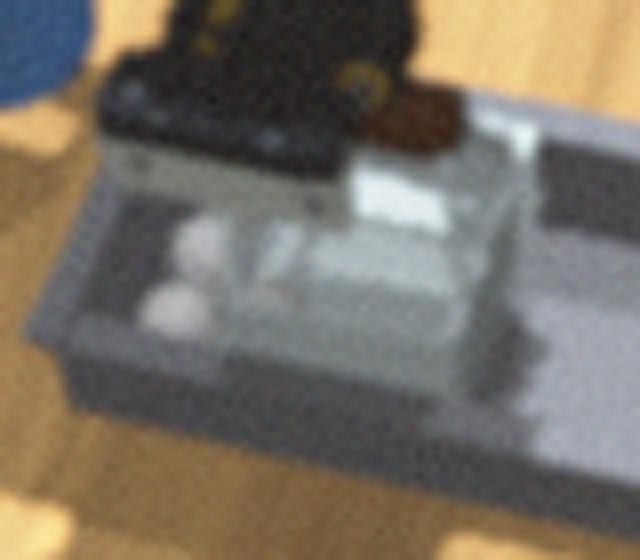

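step_arm(moves=[[[0,0,-0.003,0],[0,0,-0.006,0],[0,0,-0.009,0],[0,0,-0.012,0],[0,0,-0.012,0],[0,0,-0.012,0],[0,0,-0.012,0],[0,0,-0.012,0]]])

```text
time: 21.47
tool_pos: [0.6042, -0.0144, 0.1808]
tool_rot: [-3.142, 0.001, 3.103]
contact_force: [0.1, 0.0, -5.1]
opening: 0.0197
```

step_arm(moves=[[[0,0,-0.012,0],[0,0,-0.009,0],[0,0,-0.006,0],[0,0,-0.003,0],[0,0,0,0],[0,0,0,0]]])

```text
time: 21.97
tool_pos: [0.6039, -0.0144, 0.2088]
tool_rot: [3.141, -0.001, 3.103]
contact_force: [-0.4, 0.2, -3.5]
opening: 0.0196
```

```bash
python3 go.py .598 -.0138 .080 177.8; python3 - <<'E'
from h import *
c=shot('side','side16.png')
b=cv2.imread('pics/side16.png')[120:240,220:380]
cv2.imwrite('pics/z23.png',cv2.resize(b,None,fx=5,fy=5,interpolation=cv2.INTER_CUBIC))
E
```

```text
t 21.97 pos [ 0.6039 -0.0144  0.2088] yaw 177.8 open 0.0196 F [-0.4  0.2 -3.5]
roll -0.000  dx 0.0060 dy 0.0003 dz 0.1288
```

View pics/z23.png

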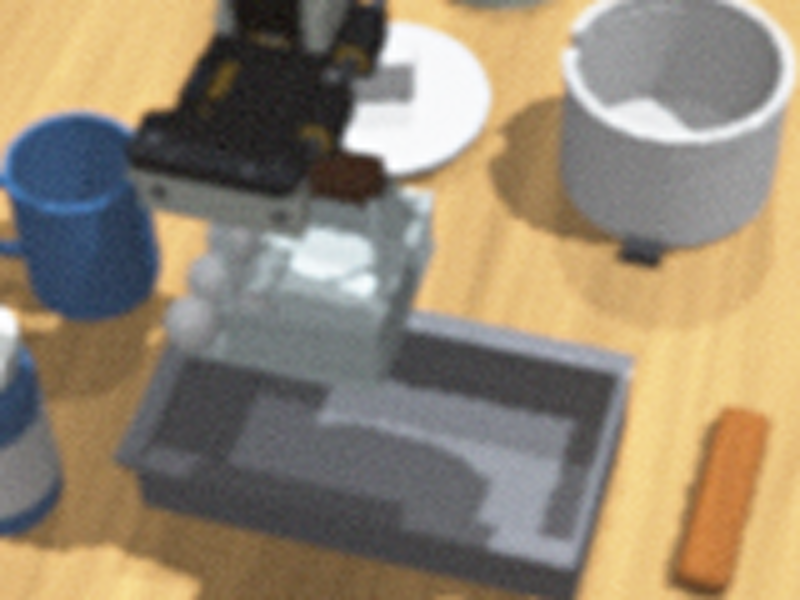

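The side view shows the tub empty, with three balls visible near the lip. The load has risen by about 1.9 N, which matches all five balls. Next I'll turn gently so that the mouth faces −y.

step_arm(moves=[[[0,0,0,0.02],[0,0,0,0.04],[0,0,0,0.06],[0,0,0,0.08],[0,0,0,0.08],[0,0,0,0.08],[0,0,0,0.08],[0,0,0,0.08]]])

```text
time: 22.68
tool_pos: [0.6039, -0.0144, 0.2085]
tool_rot: [-3.141, -0.001, 2.578]
contact_force: [-0.1, 1.0, -5.0]
opening: 0.0196
```

step_arm(moves=[[[0,0,0,0.08],[0,0,0,0.08],[0,0,0,0.08],[0,0,0,0.08],[0,0,0,0.08],[0,0,0,0.08],[0,0,0,0.08],[0,0,0,0.08]]])

```text
time: 23.35
tool_pos: [0.604, -0.0144, 0.2086]
tool_rot: [-3.141, -0.001, 1.938]
contact_force: [-0.5, -0.5, -4.6]
opening: 0.0195
```

step_arm(moves=[[[0,0,0,0.08],[0,0,0,0.08],[0,0,0,0.08],[0,0,0,0.06],[0,0,0,0.045],[0,0,0,0.025],[0,0,0,0],[0,0,0,0]]])

```text
time: 24.02
tool_pos: [0.604, -0.0144, 0.2087]
tool_rot: [-3.141, -0.0, 1.573]
contact_force: [-0.1, 0.2, -4.1]
opening: 0.0198
```

```bash
python3 go.py .453 -.240 .2088 90; python3 - <<'E'
from h import *
c=shot('side','side17.png'); c=shot('top','top17.png')
b=cv2.imread('pics/side17.png')[100:240,220:380]
b2=cv2.imread('pics/top17.png')[120:260,280:440]
cv2.imwrite('pics/z24.png',np.hstack([cv2.resize(b,None,fx=2.5,fy=2.5),cv2.resize(b2,None,fx=2.5,fy=2.5)]))
E
```

```text
t 24.02 pos [ 0.604  -0.0144  0.2087] yaw 90.1 open 0.0198 F [-0.1  0.2 -4.1]
roll 0.002  dx -0.2256 dy -0.1510 dz -0.0001
```

View pics/z24.png

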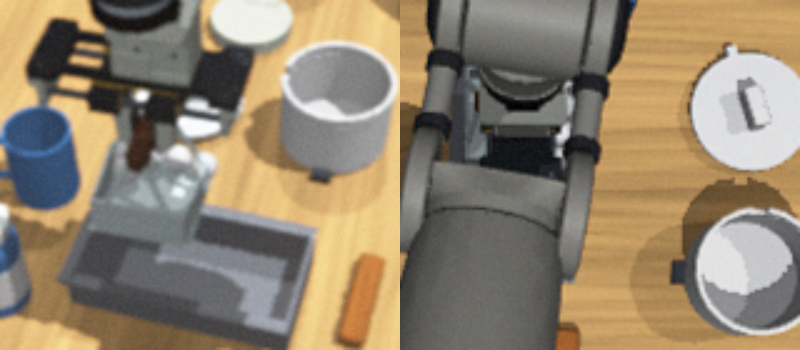

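step_arm(moves=[[[-0.0025,-0.0017,0,0],[-0.005,-0.0033,0,0],[-0.0075,-0.005,0,0],[-0.01,-0.0067,0,0],[-0.0125,-0.0083,0,0],[-0.015,-0.01,0,0],[-0.015,-0.01,0,0],[-0.015,-0.01,0,0]]])

```text
time: 24.78
tool_pos: [0.5479, -0.0988, 0.2093]
tool_rot: [-3.141, 0.0, 1.572]
contact_force: [-0.1, -1.3, -4.8]
opening: 0.0194
```

step_arm(moves=[[[-0.015,-0.01,0,0],[-0.015,-0.01,0,0],[-0.015,-0.01,0,0],[-0.015,-0.01,0,0],[-0.015,-0.01,0,0],[-0.015,-0.01,0,0],[-0.015,-0.01,0,0],[-0.0125,-0.0083,0,0]]])

```text
time: 25.45
tool_pos: [0.4694, -0.2165, 0.2095]
tool_rot: [-3.142, 0.001, 1.572]
contact_force: [-0.2, 0.5, -4.8]
opening: 0.0195
```

step_arm(moves=[[[-0.01,-0.0067,0,0],[-0.0075,-0.005,0,0],[-0.005,-0.0033,0,0],[-0.0025,-0.0017,0,0],[0,0,0,0],[0,0,0,0]]])

```text
time: 25.95
tool_pos: [0.4548, -0.2394, 0.2092]
tool_rot: [3.141, -0.0, 1.573]
contact_force: [0.0, 0.3, -4.0]
opening: 0.0196
```

```bash
python3 go.py .453 -.245 .1755 90; python3 - <<'E'
from h import *
c=shot('side','side18.png'); c=shot('top','top18.png')
b=cv2.imread('pics/side18.png')[70:210,280:440]
b2=cv2.imread('pics/top18.png')[160:300,340:500]
cv2.imwrite('pics/z25.png',np.hstack([cv2.resize(b,None,fx=2.5,fy=2.5),cv2.resize(b2,None,fx=2.5,fy=2.5)]))
E
```

```text
t 25.95 pos [ 0.4548 -0.2394  0.2092] yaw 90.1 open 0.0196 F [ 0.   0.3 -4. ]
roll 0.002  dx -0.0056 dy -0.0018 dz 0.0337
```

View pics/z25.png

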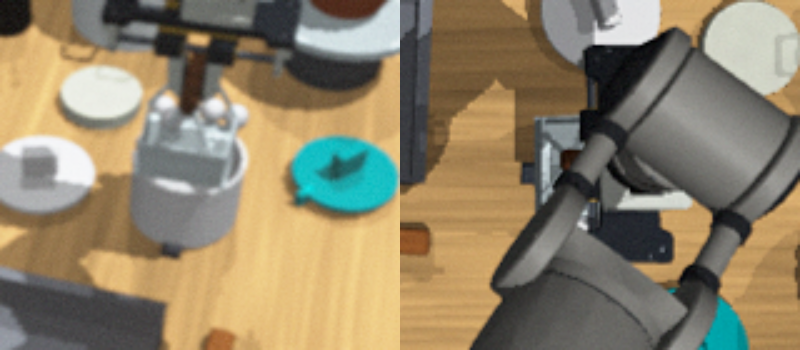

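```bash
python3 - <<'E'
import numpy as np
P=np.array([-35,96])
pg=None
for th in range(0,46,5):
    t=np.radians(th); s=10+min(th,30)/30*8
    d=np.array([np.cos(t),-np.sin(t)]);n=np.array([np.sin(t),np.cos(t)])
    G=P+s*d+95*n; lip=P+(s+52)*d
    print(th,'G',np.round(G,1),'TCPz',round(G[1]-17.5,1),'y',round(-270.3-G[0]-1.3,1),'lip',np.round(lip,1), None if pg is None else np.round(G-pg,1)); pg=G
E
```

```text
0 G [-25. 191.] TCPz 173.5 y -246.6 lip [27. 96.] None
5 G [-15.4 189.7] TCPz 172.2 y -256.2 lip [28.1 90.5] [ 9.6 -1.3]
10 G [ -6.  187.4] TCPz 169.9 y -265.6 lip [28.7 84.8] [ 9.4 -2.3]
15 G [  3.1 184.1] TCPz 166.6 y -274.7 lip [28.8 78.9] [ 9.1 -3.2]
20 G [ 11.9 180. ] TCPz 162.5 y -283.5 lip [28.3 73. ] [ 8.8 -4.1]
25 G [ 20.3 175.1] TCPz 157.6 y -291.9 lip [27.2 67. ] [ 8.4 -5. ]
30 G [ 28.1 169.3] TCPz 151.8 y -299.7 lip [25.6 61. ] [ 7.8 -5.8]
35 G [ 34.2 163.5] TCPz 146.0 y -305.8 lip [22.3 55.8] [ 6.1 -5.8]
40 G [ 39.9 157.2] TCPz 139.7 y -311.5 lip [18.6 51. ] [ 5.6 -6.3]
45 G [ 44.9 150.4] TCPz 132.9 y -316.5 lip [14.5 46.5] [ 5.  -6.8]
```

step_arm(moves=[[[-0.002,-0.001,0.003,0],[-0.003,-0.0008,0.006,0],[-0.002,0,0.008,0],[0,0,0.008,0],[0,0,0.004,0],[0,0,0.002,0],[0,0,0,0],[0,0,0,0]]])

```text
time: 26.72
tool_pos: [0.4529, -0.2467, 0.1781]
tool_rot: [-3.142, -0.0, 1.573]
contact_force: [-0.1, -0.7, -2.9]
opening: 0.02
```

```bash
python3 go.py .453 -.2466 .1735 90; python3 - <<'E'
from h import *
c=shot('side','side19.png')
b=cv2.imread('pics/side19.png')[80:190,300:420]
cv2.imwrite('pics/z26.png',cv2.resize(b,None,fx=5,fy=5,interpolation=cv2.INTER_CUBIC))
c0=np.array([.453,-.2453])
for x in(51,-51):
  for z in(.099,.141):
    print(x,z,np.round((proj(c,[.453+x/1e3,-.2453+.052,z])-[300,80])*5))
E
```

```text
t 26.72 pos [ 0.4529 -0.2467  0.1781] yaw 90.1 open 0.02 F [-0.1 -0.7 -2.9]
roll 0.002  dx 0.0001 dy 0.0001 dz 0.0046
51 0.099 [167. 329.]
51 0.141 [170. 274.]
-51 0.099 [345. 359.]
-51 0.141 [354. 305.]
```

View pics/z26.png

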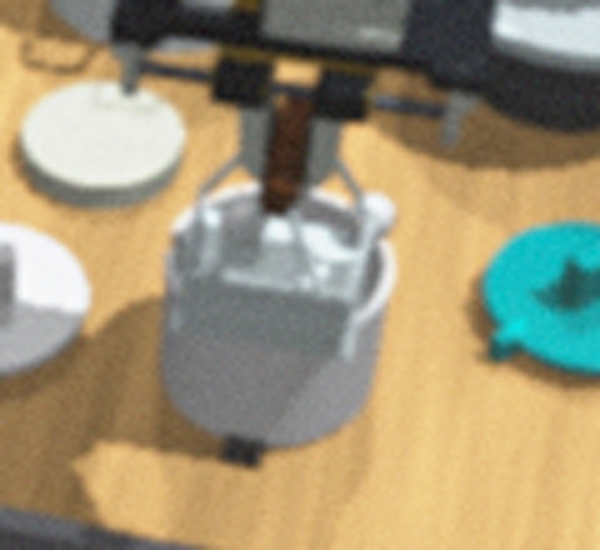

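```bash
python3 - <<'E'
from h import *
S=robot.read_camera('side')
p=onz(S,300+377/5,80+212/5,.117); print(p)
E
```

```text
[ 0.40094705 -0.29889012  0.117     ]
```

step_arm(moves=[[[0.001,0.0015,0,0],[0.001,0.0015,0,0],[0,0,0.001,0],[0,0,0.001,0],[0,0,0.001,0],[0,0,0.001,0],[0,0,0,0]]], hand=0, force=20)

```text
time: 27.4
tool_pos: [0.4557, -0.2446, 0.1739]
tool_rot: [-3.141, -0.0, 1.573]
contact_force: [-0.0, -0.0, -3.9]
opening: 0.0201
```

step_arm(moves=[[[0,0,0.001,0],[0,0,0.001,0],[0,0,0,0],[0,0,0,0]]])

```text
time: 27.73
tool_pos: [0.4559, -0.2452, 0.1734]
tool_rot: [3.141, 0.001, 1.573]
contact_force: [-3.2, 1.2, 5.1]
opening: 0.0202
```

step_arm(moves=[[[-0.003,0,0.0005,0],[-0.0045,0,0.0006,0],[-0.0047,0,0.001,0],[-0.0047,0,0.0012,0],[-0.0046,0,0.0015,0],[-0.0045,0,0.0017,0],[0,0,0,0]]])

```text
time: 28.32
tool_pos: [0.4559, -0.2719, 0.1655]
tool_rot: [3.141, 0.001, 1.572]
contact_force: [-2.6, -0.9, 5.1]
opening: 0.02
```

```bash
python3 go.py .453 -.2466 .1735 90; python3 - <<'E'
from h import *
c=shot('side','side20.png')
b=cv2.imread('pics/side20.png')[80:190,300:420]
cv2.imwrite('pics/z27.png',cv2.resize(b,None,fx=5,fy=5,interpolation=cv2.INTER_CUBIC))
E
```

```text
t 28.32 pos [ 0.4559 -0.2719  0.1655] yaw 90.1 open 0.02 F [-2.6 -0.9  5.1]
roll 0.001  dx 0.0253 dy -0.0029 dz -0.0080
```

View pics/z27.png

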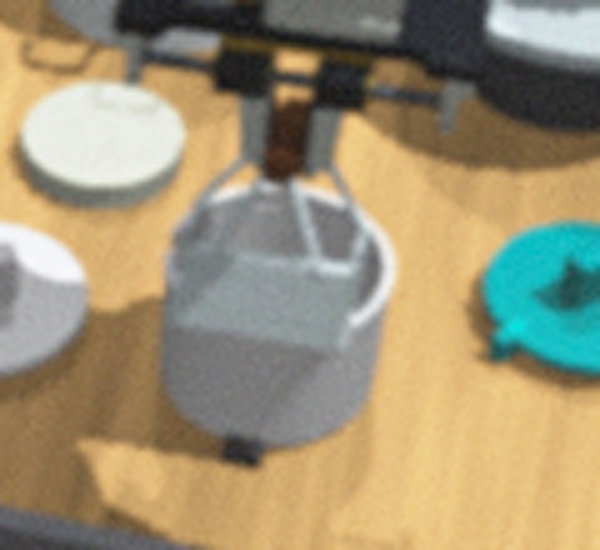

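The scoop is pivoting on the rim as planned, and the corner ball has gone in. I'll keep tilting.

step_arm(moves=[[[-0.0044,0,0.002,0],[-0.0044,0,0.002,0],[-0.0042,0,0.0025,0],[-0.0042,0,0.0025,0],[-0.0039,0,0.0029,0],[-0.0039,0,0.0029,0],[-0.003,0,0.0028,0],[0,0,0,0]]])

```text
time: 29.03
tool_pos: [0.4556, -0.2994, 0.1473]
tool_rot: [-3.141, 0.0, 1.572]
contact_force: [-2.6, -2.7, 2.0]
opening: 0.0201
```

```bash
python3 go.py .453 -.2466 .1735 90; python3 - <<'E'
from h import *
c=shot('side','side21.png');t=shot('top','top21.png')
b=cv2.imread('pics/side21.png')[80:190,300:420]
cv2.imwrite('pics/z28.png',cv2.resize(b,None,fx=5,fy=5,interpolation=cv2.INTER_CUBIC))
E
```

```text
t 29.03 pos [ 0.4556 -0.2994  0.1473] yaw 90.1 open 0.0201 F [-2.6 -2.7  2. ]
roll 0.002  dx 0.0528 dy -0.0026 dz -0.0262
```

View pics/z28.png

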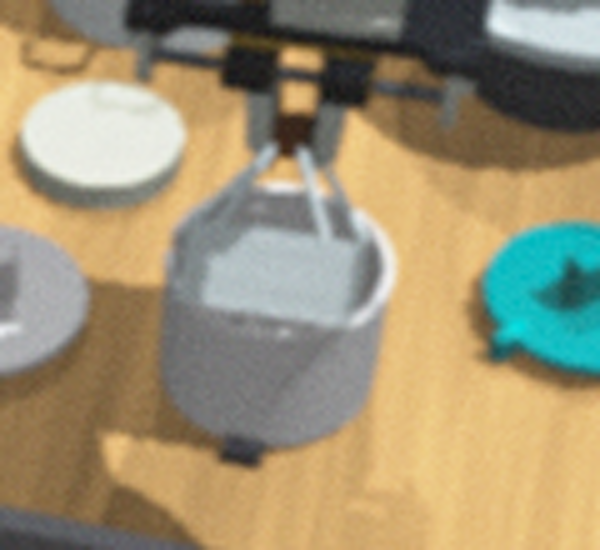

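View pics/top21.png

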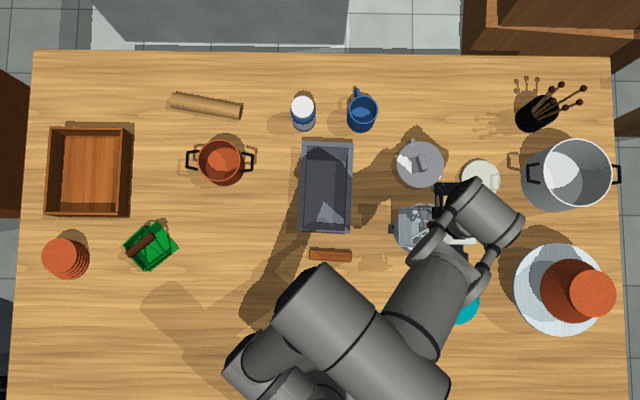

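step_arm(moves=[[[0,0,-0.006,0],[0,0,-0.012,0],[0,0,-0.018,0],[0,0,-0.02,0],[0,0,-0.02,0],[0,0,-0.015,0],[0,0,-0.009,0],[0,0,0,0]]], hand=0, force=40)

```text
time: 29.8
tool_pos: [0.4569, -0.2986, 0.2499]
tool_rot: [3.139, 0.002, 1.573]
contact_force: [0.1, -0.6, -3.0]
opening: 0.0199
```

```bash
python3 go.py .45 .17 .25 90; python3 - <<'E'
from h import *
c=shot('side','side22.png');
b=cv2.imread('pics/side22.png')[40:190,280:430]
cv2.imwrite('pics/z29.png',cv2.resize(b,None,fx=4,fy=4,interpolation=cv2.INTER_CUBIC))
E
```

```text
t 29.8 pos [ 0.4569 -0.2986  0.2499] yaw 90.1 open 0.0199 F [ 0.1 -0.6 -3. ]
roll 0.003  dx 0.4686 dy -0.0069 dz -0.0001
```

View pics/z29.png

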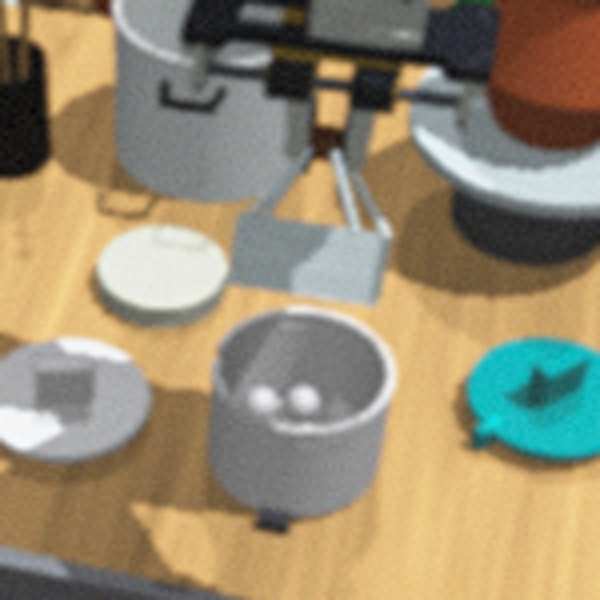

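step_arm(moves=[[[0.015,0,0,0],[0.03,0,0,0],[0.037,-0.001,0,0],[0.037,-0.001,0,0],[0.037,-0.001,0,0],[0.037,-0.001,0,0],[0.037,-0.001,0,0],[0.037,-0.001,0,0]]])

```text
time: 30.52
tool_pos: [0.4478, -0.029, 0.2468]
tool_rot: [-3.139, -0.001, 1.573]
contact_force: [0.8, 0.5, -1.9]
opening: 0.0197
```

step_arm(moves=[[[0.037,-0.001,0,0],[0.037,0,0,0],[0.037,0,0,0],[0.037,0,0,0],[0.031,0,0,0],[0.016,0,0,0],[0.009,0,0,0],[0,0,0,0]]])

```text
time: 31.18
tool_pos: [0.4468, 0.174, 0.247]
tool_rot: [-3.139, -0.0, 1.576]
contact_force: [-0.4, -0.2, -2.2]
opening: 0.0198
```

```bash
python3 go.py .45 .17 .0775 90; python3 - <<'E'
from h import *
c=shot('side','side23.png');t=shot('top','top23.png')
b=cv2.imread('pics/top23.png')[130:260,170:460]
cv2.imwrite('pics/z30.png',cv2.resize(b,None,fx=2.7,fy=2.7,interpolation=cv2.INTER_CUBIC))
E
```

```text
t 31.18 pos [0.4468 0.174  0.247 ] yaw 90.3 open 0.0198 F [-0.4 -0.2 -2.2]
roll 0.005  dx -0.0040 dy 0.0032 dz 0.1695
```

View pics/z30.png

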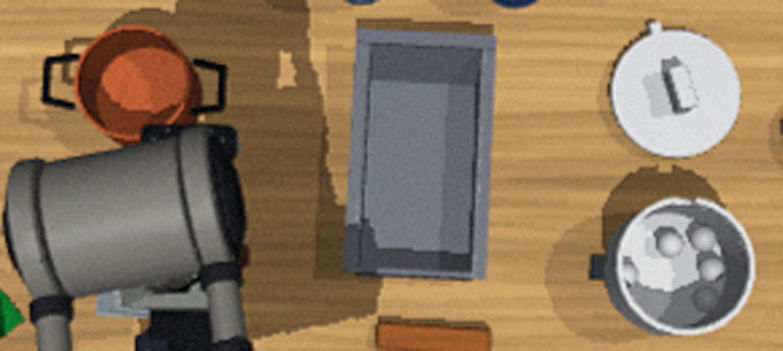

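View pics/side23.png

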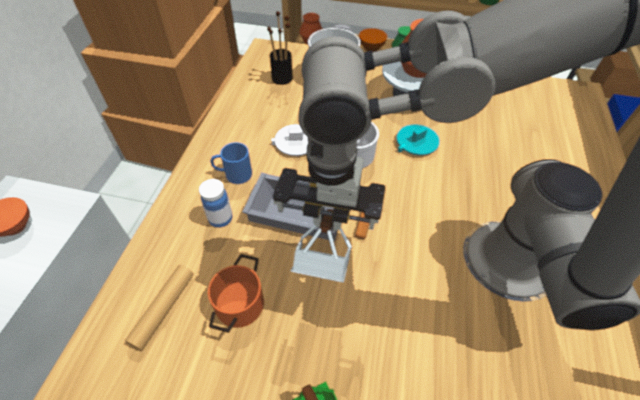

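step_arm(moves=[[[-0.002,0.0015,0.015,0],[-0.002,0.0015,0.03,0],[0,0,0.035,0],[0,0,0.03,0],[0,0,0.02,0],[0,0,0.012,0],[0,0,0.006,0],[0,0,0,0]]])

```text
time: 31.95
tool_pos: [0.4504, 0.167, 0.099]
tool_rot: [-3.139, 0.001, 1.571]
contact_force: [0.1, -0.0, -1.9]
opening: 0.0195
```

step_arm(moves=[[[0,0,0,0],[0,0,0,0],[0,0,0,0],[0,0,0,0]]], hand=0, force=4)

```text
time: 32.28
tool_pos: [0.4515, 0.1683, 0.101]
tool_rot: [3.14, -0.0, 1.573]
contact_force: [-0.8, -1.0, -3.0]
opening: 0.02
```

```bash
python3 go.py .45 .17 .0775 90; python3 - <<'E'
from h import *
c=shot('side','side24.png')
b=cv2.imread('pics/side24.png')[210:320,260:400]
cv2.imwrite('pics/z31.png',cv2.resize(b,None,fx=5,fy=5,interpolation=cv2.INTER_CUBIC))
E
```

```text
t 32.28 pos [0.4515 0.1683 0.101 ] yaw 90.1 open 0.02 F [-0.8 -1.  -3. ]
roll 0.002  dx 0.0017 dy -0.0015 dz 0.0235
```

View pics/z31.png

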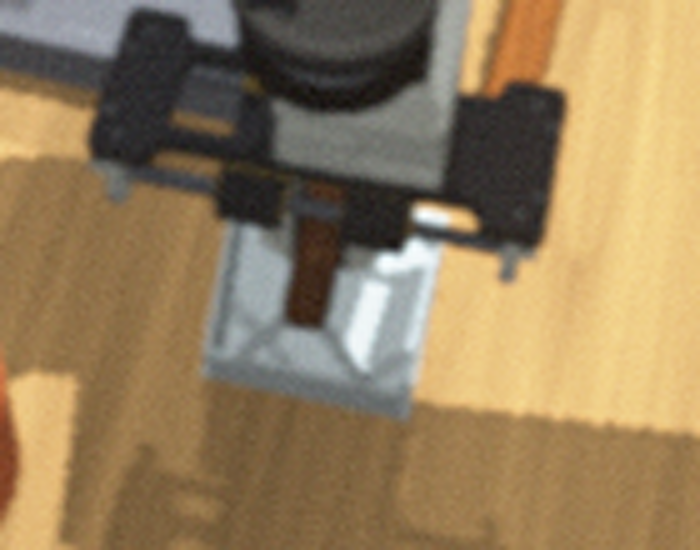

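The pan has swung level under the light grip (side crop). I'll lower it until it touches.

step_arm(moves=[[[0,0,0.004,0],[0,0,0.006,0],[0,0,0.005,0],[0,0,0.004,0],[0,0,0.002,0],[0,0,0.002,0],[0,0,0.001,0],[0,0,0,0]]])

```text
time: 33.0
tool_pos: [0.4515, 0.1682, 0.0761]
tool_rot: [3.141, -0.0, 1.573]
contact_force: [0.0, -1.9, 1.5]
opening: 0.0201
```

step_arm(moves=[[[0,0,0.001,0],[0,0,0.001,0],[0,0,0,0],[0,0,0,0]]])

```text
time: 33.33
tool_pos: [0.4515, 0.1683, 0.0742]
tool_rot: [3.141, -0.0, 1.573]
contact_force: [1.5, -3.0, 3.2]
opening: 0.02
```

Contact made. Now I'll release and rise.

step_arm(moves=[[[0,0,0,0],[0,0,0,0],[0,0,0,0],[0,0,0,0],[0,0,0,0],[0,0,0,0]]], hand=0.7)

```text
time: 33.83
tool_pos: [0.4508, 0.1684, 0.074]
tool_rot: [-3.141, -0.0, 1.573]
contact_force: [-0.3, -0.5, 0.3]
opening: 0.0553
```

step_arm(moves=[[[0,0,-0.01,0],[0,0,-0.02,0],[0,0,-0.03,0],[0,0,-0.035,0],[0,0,-0.03,0],[0,0,-0.015,0],[0,0,0,0]]], hand=0.7)

```text
time: 34.42
tool_pos: [0.4528, 0.1688, 0.2179]
tool_rot: [3.134, -0.002, 1.573]
contact_force: [0.0, -0.2, 0.6]
opening: 0.0641
```

```bash
python3 go.py .639 -.2775 .20 196; python3 - <<'E'
from h import *
c=shot('side','side25.png');t=shot('top','top25.png')
b=cv2.imread('pics/side25.png')[210:320,260:400]
cv2.imwrite('pics/z32.png',cv2.resize(b,None,fx=5,fy=5,interpolation=cv2.INTER_CUBIC))
b=cv2.imread('pics/top25.png')[130:260,380:460]
cv2.imwrite('pics/z33.png',cv2.resize(b,None,fx=4.6,fy=4.6,interpolation=cv2.INTER_CUBIC))
E
```

```text
t 34.42 pos [0.4528 0.1688 0.2179] yaw 90.1 open 0.0641 F [ 0.  -0.2  0.6]
roll -1.848  dx -0.0560 dy -0.4803 dz 0.0179
```

View pics/z32.png

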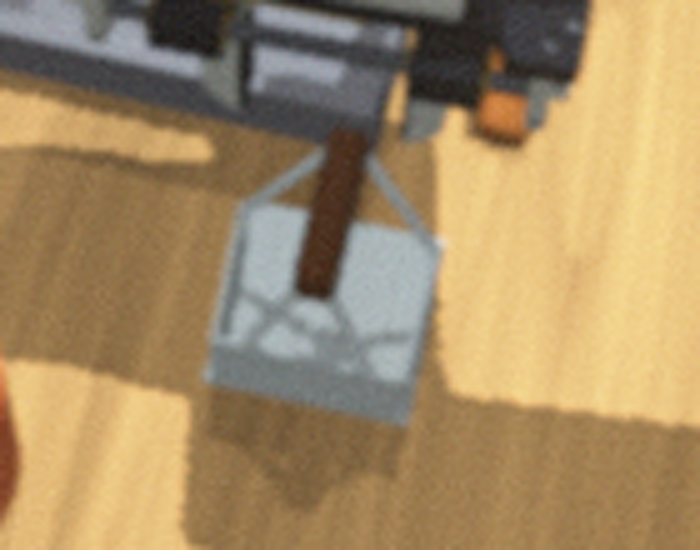

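View pics/z33.png

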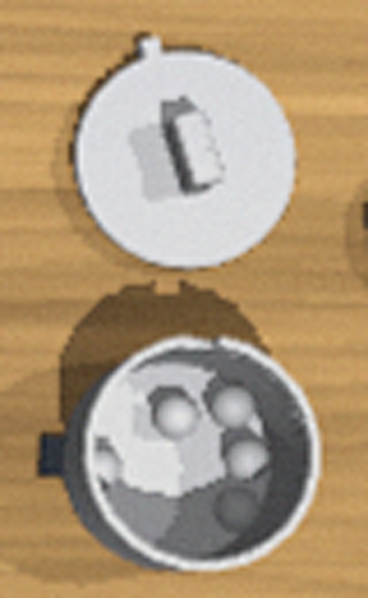

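```bash
python3 - <<'E'
from m import *
T=robot.read_camera('top')
q=[(175,117),(208,107),(224,180),(190,193)]
P=np.array([onz(T,380+u/4.6,130+v/4.6,.057) for u,v in q])[:,:2]
print(P.mean(0),[np.round(np.linalg.norm(P[i]-P[i-1]),4) for i in range(4)])
e=P[0]+P[1]-P[2]-P[3]; print('block yaw',np.degrees(np.arctan2(e[1],e[0])))
k=onz(T,380+150/4.6,130+42/4.6,.02)[:2]-[.639,-.2775]; print('key',np.degrees(np.arctan2(k[1],k[0])),np.linalg.norm(k))
S=robot.read_camera('side');b=S['frame'][100:180,265:385,::-1]; cv2.imwrite('pics/z34.png',cv2.resize(b,None,fx=6,fy=6,interpolation=cv2.INTER_CUBIC))
for t in (10,13,16,19):
  t=np.radians(t); print([np.round((proj(S,[.639+.078*np.cos(t)-s*.0055*np.sin(t),-.2775+.078*np.sin(t)+s*.0055*np.cos(t),.02])-[265,100])*6) for s in(1,-1)])
for s in (1,-1):
  for a in (-1.7,): 
    t=np.radians(a); c=np.array([.453,-.2703]); 
    for r in(.062,.067): print('notch',np.round((proj(S,[*(c+r*np.array([np.cos(t),np.sin(t)])+s*.0085*np.array([-np.sin(t),np.cos(t)])),.096])-[265,100])*6))
E
```

```text
[ 0.6360175  -0.27962794] [np.float64(0.0468), np.float64(0.0208), np.float64(0.0452), np.float64(0.022)]
block yaw 11.031983425423315
key 15.202954884736444 0.07419113532876898
[array([ 37., 232.]), array([ 39., 217.])]
[array([ 36., 237.]), array([ 38., 223.])]
[array([ 37., 243.]), array([ 37., 228.])]
[array([ 37., 248.]), array([ 37., 234.])]
notch [416. 177.]
notch [406. 176.]
notch [424. 155.]
notch [414. 153.]
```

View pics/z34.png

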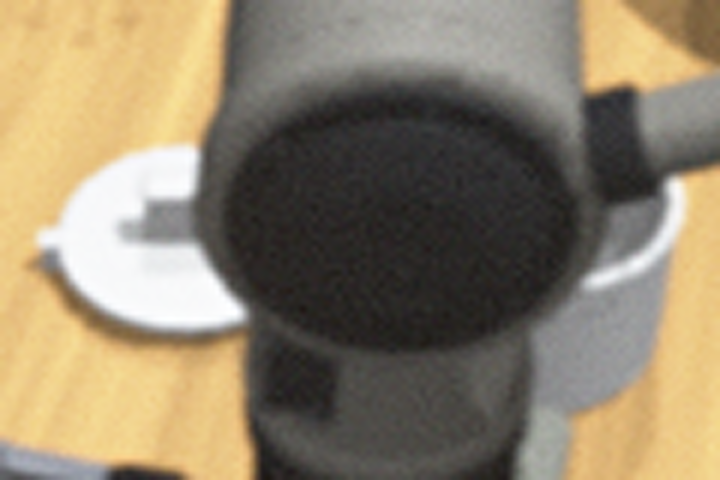

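```bash
python3 - <<'E'
from h import *
b=cv2.imread('pics/side24.png')[105:150,320:385]; cv2.imwrite('pics/z35.png',cv2.resize(b,None,fx=11,fy=11,interpolation=cv2.INTER_CUBIC))
b=cv2.imread('pics/side0.png')[105:150,320:385]; cv2.imwrite('pics/z36.png',cv2.resize(b,None,fx=11,fy=11,interpolation=cv2.INTER_CUBIC))
S=robot.read_camera('side')
c=np.array([.453,-.2703])
for a in(-4,-1.7,1):
  t=np.radians(a)
  for s in(1,-1):
    for r,z in((.0645,.096),(.067,.082)): print(a,s,r,np.round((proj(S,[*(c+r*np.array([np.cos(t),np.sin(t)])+s*.0085*np.array([-np.sin(t),np.cos(t)])),z])-[320,105])*11))
E
```

```text
-4 1 0.0645 [150. 262.]
-4 1 0.067 [139. 299.]
-4 -1 0.0645 [167. 221.]
-4 -1 0.067 [155. 258.]
-1.7 1 0.0645 [149. 269.]
-1.7 1 0.067 [137. 306.]
-1.7 -1 0.0645 [163. 227.]
-1.7 -1 0.067 [152. 265.]
1 1 0.0645 [148. 276.]
1 1 0.067 [136. 314.]
1 -1 0.0645 [159. 234.]
1 -1 0.067 [148. 272.]
```

View pics/z36.png

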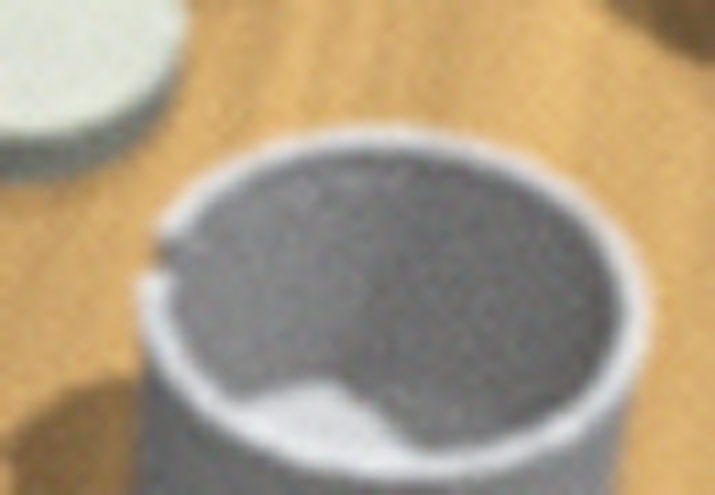

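step_arm(moves=[[[0,0,0,0.06],[0,0,0,0.12],[0,0,0,0.12],[0,0,0,0.12],[0,0,0,0.12],[0,0,0,0.12],[0,0,0,0.12],[0,0,0,0.12]]])

```text
time: 35.33
tool_pos: [0.4504, 0.1682, 0.2127]
tool_rot: [-3.14, 0.002, 0.667]
contact_force: [0.4, 0.2, 0.5]
opening: 0.0637
```

step_arm(moves=[[[0,0,0,0.12],[0,0,0,0.12],[0,0,0,0.12],[0,0,0,0.05],[0,0,0,0]]])

```text
time: 35.75
tool_pos: [0.4505, 0.1682, 0.2129]
tool_rot: [-3.141, 0.003, 0.261]
contact_force: [-0.4, -0.5, 0.1]
opening: 0.0642
```

```bash
python3 go.py .638 -.278 .12 15
```

```text
t 35.75 pos [0.4505 0.1682 0.2129] yaw 15.0 open 0.0642 F [-0.4 -0.5  0.1]
roll -0.001  dx 0.0657 dy 0.4795 dz 0.0929
```

step_arm(moves=[[[0,0.015,0,0],[0.005,0.03,0,0],[0.005,0.037,0,0],[0.005,0.037,0,0],[0.005,0.037,0,0],[0.005,0.037,0,0],[0.005,0.037,0,0],[0.005,0.037,0,0]]])

```text
time: 36.42
tool_pos: [0.5542, -0.0822, 0.2131]
tool_rot: [-3.141, 0.001, 0.265]
contact_force: [0.3, -0.0, -0.9]
opening: 0.0641
```

step_arm(moves=[[[0.006,0.037,0,0],[0.006,0.037,0,0],[0.006,0.037,0.01,0],[0.006,0.037,0.02,0],[0.006,0.037,0.02,0],[0.0057,0.02,0.02,0],[0,0.0075,0.0229,0],[0,0,0,0]]])

```text
time: 37.08
tool_pos: [0.6404, -0.2759, 0.1145]
tool_rot: [-3.134, 0.008, 0.262]
contact_force: [-1.3, 1.0, -1.6]
opening: 0.0641
```

step_arm(moves=[[[0,0,0,0],[0,0,0,0],[0,0,0,0]]])

```text
time: 37.33
tool_pos: [0.644, -0.2743, 0.1241]
tool_rot: [3.14, -0.002, 0.264]
contact_force: [-0.6, -0.2, 0.5]
opening: 0.0642
```

```bash
python3 go.py .638 -.278 .025 15; python3 - <<'E'
from h import *
S=shot('side','side26.png'); shot('top','top26.png')
b=S['frame'][100:180,250:370,::-1]; cv2.imwrite('pics/z37.png',cv2.resize(b,None,fx=6,fy=6,interpolation=cv2.INTER_CUBIC))
E
```

```text
t 37.33 pos [ 0.644  -0.2743  0.1241] yaw 15.2 open 0.0642 F [-0.6 -0.2  0.5]
roll 0.003  dx -0.0068 dy 0.0020 dz 0.0991
```

View pics/z37.png

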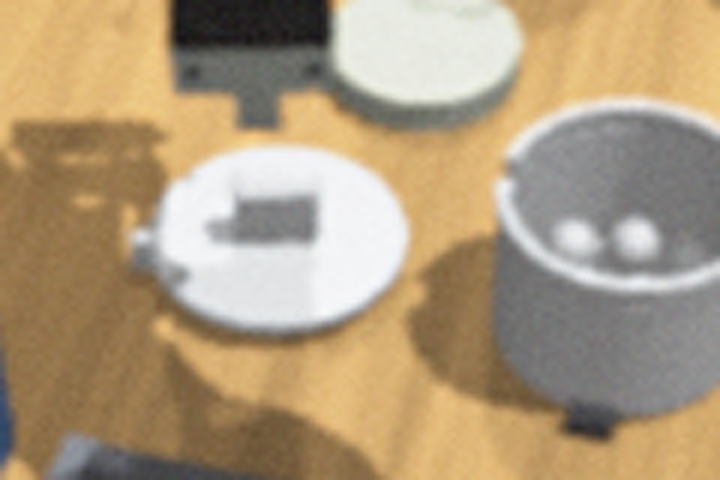

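step_arm(moves=[[[-0.0035,0.001,0.012,0],[-0.0033,0.001,0.02,0],[0,0,0.022,0],[0,0,0.02,0],[0,0,0.013,0],[0,0,0.008,0],[0,0,0,0],[0,0,0,0]]])

```text
time: 38.1
tool_pos: [0.6377, -0.2788, 0.0278]
tool_rot: [3.141, -0.001, 0.263]
contact_force: [0.4, 0.9, 1.1]
opening: 0.0644
```

```bash
python3 go.py .638 -.278 .0255 15; python3 - <<'E'
from h import *
S=shot('side','side27.png')
b=S['frame'][100:180,250:370,::-1]; cv2.imwrite('pics/z38.png',cv2.resize(b,None,fx=6,fy=6,interpolation=cv2.INTER_CUBIC))
E
```

```text
t 38.1 pos [ 0.6377 -0.2788  0.0278] yaw 15.1 open 0.0644 F [0.4 0.9 1.1]
roll 0.001  dx 0.0005 dy -0.0007 dz 0.0023
```

View pics/z38.png

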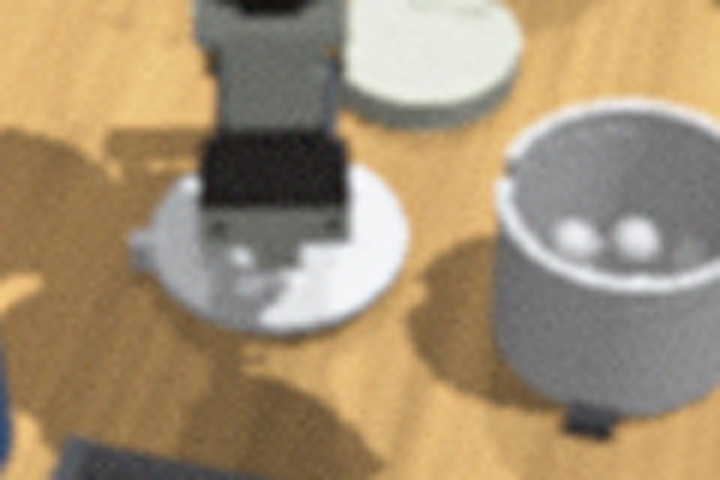

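step_arm(moves=[[[0,0,0.0015,0],[0,0,0,0],[0,0,0,0],[0,0,0,0],[0,0,0,0],[0,0,0,0],[0,0,0,0],[0,0,0,0]]], hand=0, force=40)

```text
time: 38.82
tool_pos: [0.6373, -0.2789, 0.0255]
tool_rot: [3.141, -0.0, 0.263]
contact_force: [-0.4, -1.7, 0.3]
opening: 0.0199
```

step_arm(moves=[[[0,0,0,0],[0,0,0,0],[0,0,0,0],[0,0,-0.006,0],[0,0,-0.02,0],[0,0,-0.03,0],[0,0,-0.03,0],[0,0,-0.03,0]]])

```text
time: 39.48
tool_pos: [0.6366, -0.2781, 0.1421]
tool_rot: [-3.14, 0.002, 0.263]
contact_force: [0.5, 0.1, -2.6]
opening: 0.0199
```

step_arm(moves=[[[0,0,-0.02,0],[0,0,-0.008,0],[0,0,0,0.07],[0,0,0,0.11],[0,0,0,0.07],[0,0,0,0.029],[0,0,0,0],[0,0,0,0]]])

```text
time: 40.15
tool_pos: [0.6367, -0.2783, 0.1681]
tool_rot: [-3.14, 0.002, -0.015]
contact_force: [-0.2, 0.3, -3.4]
opening: 0.0199
```

```bash
python3 go.py .453 -.2703 .165 -1; python3 - <<'E'
from h import *
S=shot('side','side28.png')
b=S['frame'][60:180,250:410,::-1]; cv2.imwrite('pics/z39.png',cv2.resize(b,None,fx=4.5,fy=4.5,interpolation=cv2.INTER_CUBIC))
E
```

```text
t 40.15 pos [ 0.6367 -0.2783  0.1681] yaw -0.9 open 0.0199 F [-0.2  0.3 -3.4]
roll 0.002  dx -0.1838 dy -0.0048 dz 0.0031
```

View pics/z39.png

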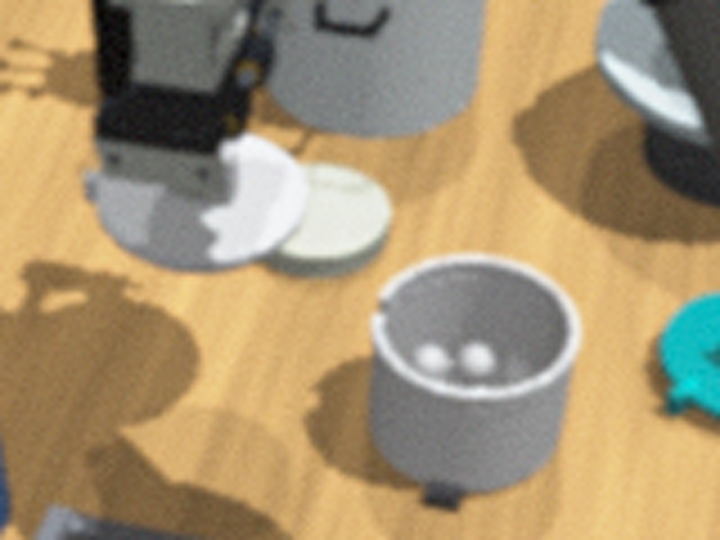

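```bash
cat > lid.py <<'E'
from m import *
from scipy.optimize import least_squares
def lidfit(zu,fn='x',plot=True):
    S=robot.read_camera('side'); T=robot.observe()['tool_pos']
    hs=cv2.cvtColor(cv2.GaussianBlur(S['frame'],(3,3),0),cv2.COLOR_RGB2HSV)
    m=((hs[:,:,1]<60)&(hs[:,:,2]>125)).astype(np.uint8)
    u,v=proj(S,[T[0],T[1],zu]).astype(int)
    k=comp(m,(u-35,v-28,75,56))
    pts=[]
    for p in k[:,0]:
        w=onz(S,*p,zu)[:2]-T[:2]
        if abs(np.hypot(*w)-.068)<.007: pts.append((*w,*p))
    pts=np.array(pts)
    # lower outline -> underside edge
    o,d=ray(S,u,v); 
    low=pts[(pts[:,3]>v+6)]
    W=low[:,:2]
    f=lambda c: np.hypot(W[:,0]-c[0],W[:,1]-c[1])-.068
    r=least_squares(f,[0,0],loss='soft_l1',f_scale=.001)
    print(len(W),'offset lid-TCP (world)',np.round(r.x*1000,1),'rms',np.round(1000*np.sqrt(np.mean(r.fun**2)),2))
    im=S['frame'][:,:,::-1].copy()
    for p in low: im[int(p[3]),int(p[2])]=(0,0,255)
    cv2.imwrite('pics/'+fn,cv2.resize(im[v-50:v+70,u-60:u+80],None,fx=5,fy=5,interpolation=cv2.INTER_NEAREST))
E
python3 -c "
from lid import *
lidfit(.1546,'l1.png')"
```

```text
39 offset lid-TCP (world) [ 0.6 -3.3] rms 1.43
```

View pics/l1.png

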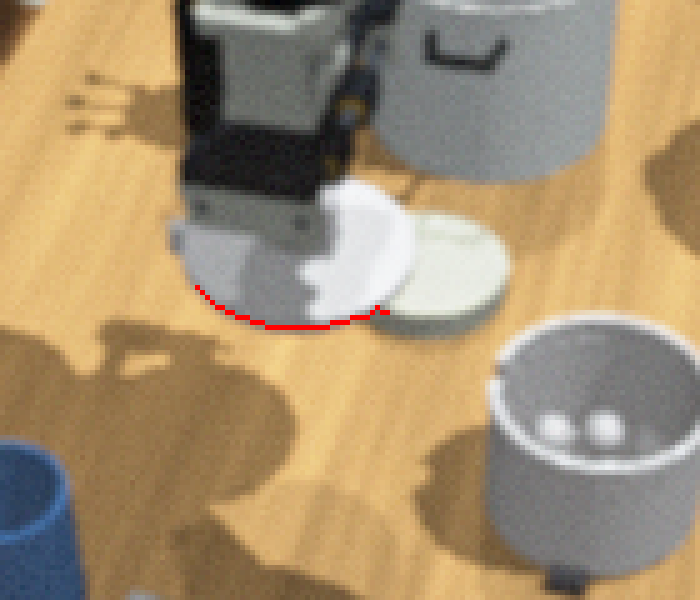

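```bash
python3 - <<'E'
from m import *
from scipy.optimize import least_squares
for n in('side','top'):
    S=robot.read_camera(n)
    hs=cv2.cvtColor(S['frame'],cv2.COLOR_RGB2HSV)
    m=(hs[:,:,1]<45)&(hs[:,:,2]>165)
    v,u=np.nonzero(m); W=np.array([onz(S,a,b,.096)[:2] for a,b in zip(u,v)])
    r=np.hypot(W[:,0]-.453,W[:,1]+.2703); W=W[(r>.058)&(r<.071)]
    th=np.degrees(np.arctan2(W[:,1]+.2703,W[:,0]-.453))
    f=lambda c: np.hypot(W[:,0]-c[0],W[:,1]-c[1])-.0645
    r=least_squares(f,[.453,-.2703],loss='soft_l1',f_scale=.001); print(n,len(W),r.x, np.histogram(th,12,(-180,180))[0])
    print(np.histogram(th,30,(-30,30))[0])
E
```

```text
side 313 [ 0.45302882 -0.2694688 ] [22 22 20 23 22 18 22 31 36 35 35 27]
[2 2 2 1 1 2 2 2 1 1 2 0 0 0 0 0 0 1 2 1 3 0 3 0 3 0 3 1 3 2]
top 13 [ 0.45328597 -0.27125857] [ 0  3 10  0  0  0  0  0  0  0  0  0]
[0 0 0 0 0 0 0 0 0 0 0 0 0 0 0 0 0 0 0 0 0 0 0 0 0 0 0 0 0 0]
```

step_arm(moves=[[[-0.01,0,0,0],[-0.02,-0.001,0,0],[-0.03,-0.001,0,0],[-0.03,-0.001,0,0],[-0.03,-0.001,0,0],[-0.03,-0.001,0,0],[-0.02,0,0,0],[-0.01,0,0,0]]])

```text
time: 41.02
tool_pos: [0.4549, -0.2705, 0.1698]
tool_rot: [-3.141, 0.001, -0.017]
contact_force: [-0.1, 0.1, -3.5]
opening: 0.0196
```

step_arm(moves=[[[-0.004,0,0,0],[0,0,0,0],[0,0,0,0],[0,0,0,0]]])

```text
time: 41.35
tool_pos: [0.4544, -0.271, 0.1695]
tool_rot: [3.141, -0.001, -0.016]
contact_force: [0.3, -0.3, -3.7]
opening: 0.0195
```

```bash
python3 go.py .453 -.2703 .1335 -1
```

```text
t 41.35 pos [ 0.4544 -0.271   0.1695] yaw -0.9 open 0.0195 F [ 0.3 -0.3 -3.7]
roll 0.002  dx -0.0015 dy -0.0006 dz 0.0360
```

step_arm(moves=[[[-0.001,-0.0005,0.006,0.01],[-0.0008,-0.0005,0.012,0],[0,0,0.012,0],[0,0,0.008,0],[0,0,0.004,0],[0,0,0.002,0],[0,0,0,0],[0,0,0,0]]])

```text
time: 42.02
tool_pos: [0.4519, -0.2699, 0.1258]
tool_rot: [3.141, -0.001, -0.026]
contact_force: [-0.0, -0.3, -3.0]
opening: 0.0196
```

```bash
python3 go.py .4525 -.270 .1095 -1.5; python3 - <<'E'
from h import *
S=shot('side','side29.png');T=shot('top','top29.png')
b=S['frame'][85:175,300:410,::-1]; cv2.imwrite('pics/z40.png',cv2.resize(b,None,fx=6.5,fy=6.5,interpolation=cv2.INTER_CUBIC))
b=T['frame'][180:270,370:480,::-1]; cv2.imwrite('pics/z41.png',cv2.resize(b,None,fx=6.5,fy=6.5,interpolation=cv2.INTER_CUBIC))
E
```

```text
t 42.02 pos [ 0.4519 -0.2699  0.1258] yaw -1.5 open 0.0196 F [-0.  -0.3 -3. ]
roll 0.000  dx 0.0006 dy 0.0001 dz 0.0163
```

View pics/z40.png

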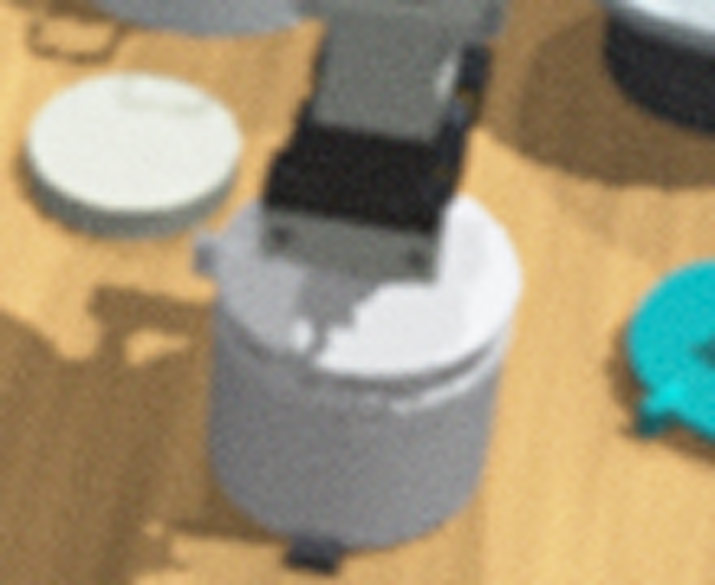

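View pics/z41.png

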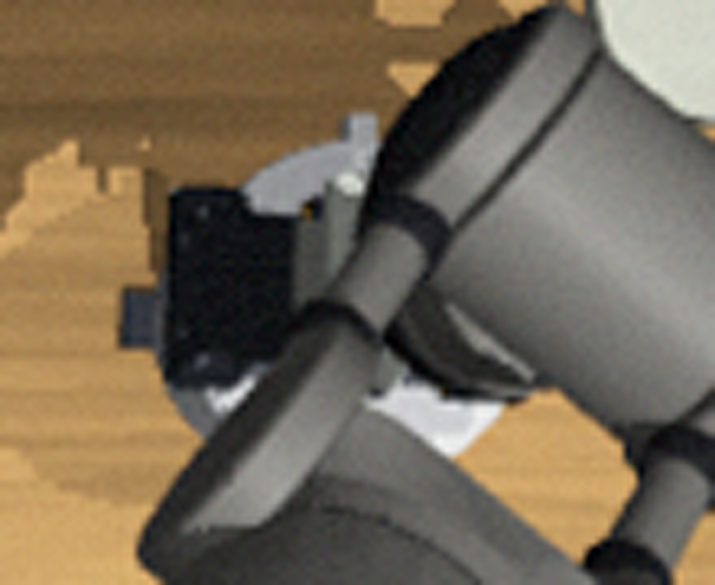

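step_arm(moves=[[[0,0,0.002,0],[0,0,0.002,0],[0,0,0.001,0],[0,0,0.001,0],[0,0,0,0]]], hand=0, force=20)

```text
time: 42.53
tool_pos: [0.4514, -0.2697, 0.1192]
tool_rot: [-3.141, 0.0, -0.026]
contact_force: [0.4, -0.6, -3.5]
opening: 0.0201
```

step_arm(moves=[[[0.0008,0,0.001,0],[0,0,0.001,0],[0,0,0.001,0],[0,0,0.001,0],[0,0,0,0]]])

```text
time: 42.95
tool_pos: [0.4522, -0.2697, 0.1152]
tool_rot: [-3.141, 0.0, -0.026]
contact_force: [-0.1, 0.5, -2.9]
opening: 0.0198
```

step_arm(moves=[[[0,0,0.0015,0],[0,0,0.0015,0],[0,0,0.001,0],[0,0,0.001,0],[0,0,0,0],[0,0,0,0]]])

```text
time: 43.45
tool_pos: [0.4523, -0.2697, 0.1104]
tool_rot: [-3.141, 0.0, -0.026]
contact_force: [-0.5, -0.3, -4.0]
opening: 0.0196
```

step_arm(moves=[[[0,0,0.001,0],[0,0,0.0008,0],[0,0,0,0],[0,0,0,0]]])

```text
time: 43.78
tool_pos: [0.4525, -0.2698, 0.1095]
tool_rot: [3.141, -0.001, -0.026]
contact_force: [-3.0, 2.1, 6.2]
opening: 0.0201
```

Contact came at 0.1095, the height predicted for a seated lid. I'll release and rise.

step_arm(moves=[[[0,0,0,0],[0,0,0,0],[0,0,0,0],[0,0,0,0],[0,0,0,0],[0,0,0,0],[0,0,0,0]]], hand=0.6)

```text
time: 44.37
tool_pos: [0.4523, -0.2698, 0.1086]
tool_rot: [-3.141, 0.0, -0.026]
contact_force: [0.3, -0.8, -0.2]
opening: 0.0546
```

step_arm(moves=[[[0,0,-0.008,0],[0,0,-0.02,0],[0,0,-0.03,0],[0,0,-0.035,0],[0,0,-0.03,0],[0,0,-0.015,0],[0,0,0,0]]])

```text
time: 44.95
tool_pos: [0.4538, -0.2708, 0.2515]
tool_rot: [3.136, -0.007, -0.026]
contact_force: [-0.3, 0.2, 0.2]
opening: 0.0551
```

step_arm(moves=[[[-0.01,0,0,0],[-0.015,0.02,0,0],[-0.01,0.03,0,0],[0,0.037,0,0],[0,0.037,0,0],[0,0.03,0,0],[0,0.015,0,0],[0,0,0,0]]])

```text
time: 45.62
tool_pos: [0.4109, -0.4402, 0.244]
tool_rot: [-3.139, 0.003, -0.03]
contact_force: [-0.6, 0.2, -0.1]
opening: 0.0554
```

```bash
python3 go.py .4525 -.2697 .1095 -1.5; python3 - <<'E'
from h import *
S=shot('side','side30.png');T=shot('top','top30.png')
b=S['frame'][85:175,300:410,::-1]; cv2.imwrite('pics/z42.png',cv2.resize(b,None,fx=6.5,fy=6.5,interpolation=cv2.INTER_CUBIC))
b=S['frame'][210:320,260:400,::-1]; cv2.imwrite('pics/z43.png',cv2.resize(b,None,fx=5,fy=5,interpolation=cv2.INTER_CUBIC))
E
```

```text
t 45.62 pos [ 0.4109 -0.4402  0.244 ] yaw -1.7 open 0.0554 F [-0.6  0.2 -0.1]
roll -0.003  dx 0.0371 dy -0.1715 dz 0.1345
```

View pics/z42.png

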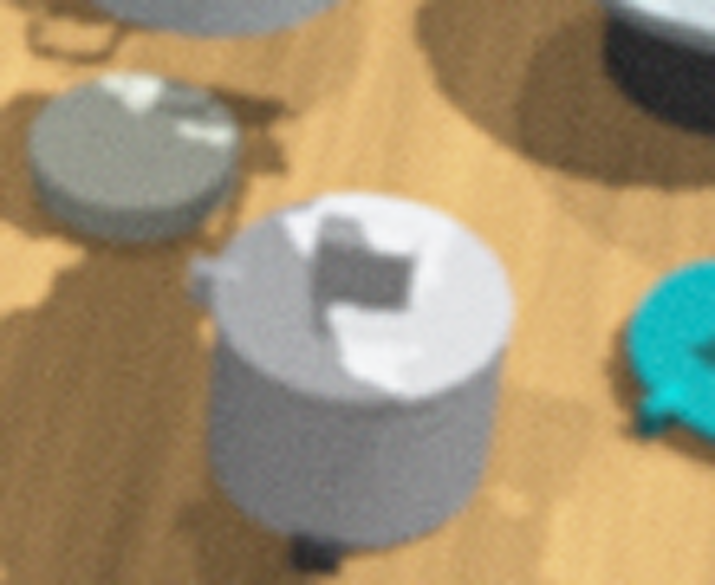

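View pics/z43.png

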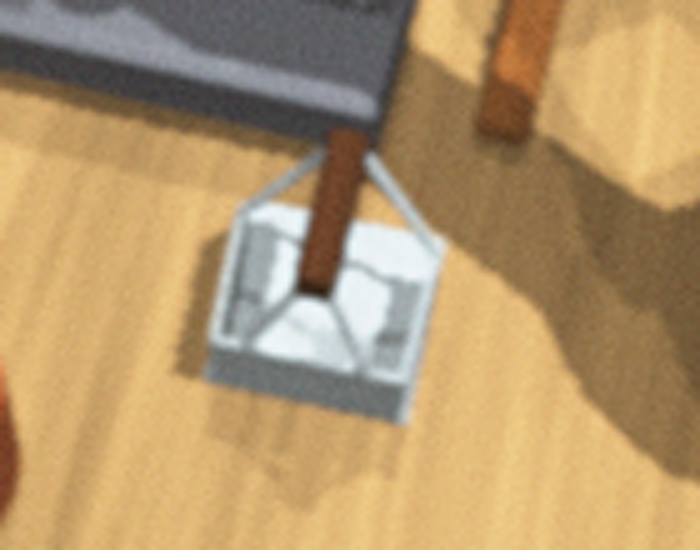

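View pics/top30.png

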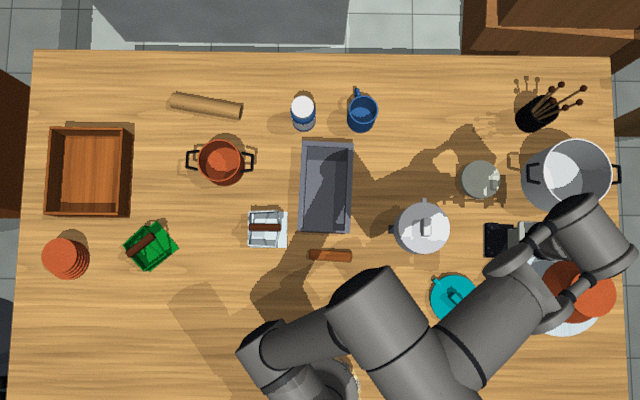

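```bash
python3 - <<'E'
from m import *
from scipy.optimize import least_squares
T=robot.read_camera('top');hs=cv2.cvtColor(T['frame'],cv2.COLOR_RGB2HSV)
k=comp((hs[:,:,1]<45)&(hs[:,:,2]>115),(393,200,62,60)); W=np.array([onz(T,*p[0],.116)[:2] for p in k])
f=lambda c: np.hypot(W[:,0]-c[0],W[:,1]-c[1])-c[2]
r=least_squares(f,[.453,-.27,.068],loss='soft_l1',f_scale=.001);print('lid',r.x)
S=robot.read_camera('side')
# scoop: back bottom corners and lip corner on bench, bar ends at z=.106
g=lambda u,v,z: np.round(onz(S,260+u/5,210+v/5,z),4)
B=[g(206,380,0),g(406,423,0)]; bar=[g(328,130,.106),g(368,130,.106),g(300,290,.106),g(330,290,.106)]; lip=g(441,245,.002)
print(B,'lip',lip,'back mid',sum(B)/2,'bar mid',sum(bar)/4, np.linalg.norm(B[0]-B[1]),np.linalg.norm(lip-B[1]))
E
```

```text
lid [ 0.4526991  -0.26568335  0.06590477]
[array([0.4991, 0.1994, 0.    ]), array([0.3998, 0.1988, 0.    ])] lip [0.4007 0.1002 0.002 ] back mid [0.44945 0.1991  0.     ] bar mid [0.4495   0.151875 0.106   ] 0.09930181267227703 0.09862438846451725
```

```bash
python3 -c "
from cell import robot
print(robot.hand_in())"
```

```text
the job is handed in; nothing more can be done
None
```

I handed the job in at about 46 s. As far as my last pictures show, every part of the task is met; the hand-in itself reports no verdict.

- **Balls:** I scooped up all five in one pass and tipped them in by letting the scoop pivot on the jar rim. Pictures taken before the lid went on showed all five inside the jar and the tub empty. The fingers stayed well above the balls in every picture I took.
- **Lid:** The key entered the notch with no added force. The flange met the rim at the predicted height, and the lid looks flush in the side picture.
- **Scoop:** It stands on the bench beside the tub. The bar sits centred over the pan to about 2 mm, so it is level, and the gripper is clear of everything.
- **Bystanders:** They look unmoved in the last top picture.

**What went wrong or disagreed:**
- I once moved sideways in the wrong direction with the empty scoop held high. It touched nothing.
- On the first scooping try the lip caught on the tub floor and the scoop swung. I set it level, gripped it again and ran it about 1 mm above the floor.
- The final top-view circle fit puts the lid centre about 4 mm off the jar centre in y, with a radius of 65.9 mm instead of 68. I think the outline picked up the jar's side wall. The spigot's 3.5 mm clearance would not allow that much offset.

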